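# Lift the hot pot lid with the lid lifter

## Robot

A 6-joint arm with a two-finger parallel gripper is mounted at the origin on a cart in front of the work surface, level with it; the furniture and walls round the work are solid. World frame = base frame: x ahead of the robot, y to its left, z up, the work surface at z = 0. Lengths are in m, angles in rad, forces in N, time in s.
With the tool pointing down it reaches from about 0.3 to 0.775 m from the base axis. Payload 14.6 kg.
Tool frame: the origin (TCP) lies between the finger pads; the fingertips stand ctrl.nose_length ahead of it and the grasp point (between the pads) lies 2 mm behind it (ctrl.nose_length is the distance from the TCP to the fingertips, in m); x points along the fingers, y is the direction in which the jaws open and shut, and the axes are right-handed (so a half turn about x gives the same grasp; the last joint's range is limited). The gripper opens to 94 mm and grips with 3 to 60 N. Pads are 16 mm wide; open, the fingers measure 119 mm over their backs; the gripper's body (75 mm by 177 mm) begins 78 mm behind the grasp point.
Start: joints at [-1.202, 0.3, 1.521, -0, 1.321, -0.067], TCP at [0.232, -0.499, 0.222] pointing down, gripper open.
Joint ranges: [-3.03, 3.03], [-0.79, 2.21], [0.23, 2.52], [-1.04, 4.18], [0, 3.07], [-2.55, 2.55]. Speed limits (rad/s): [2.22, 2.22, 2.57, 3.14, 3.14, 3.14].

## Interface

Orientations are given as a rotation vector (axis times angle).
In Python, from bench import ctrl, optics gives the robot as it stands.
- The arm moves only by the tool jog_arm, never from a script. Its argument "steps" is a list of rows, each an object of numbers: "grip": the opening, from 0 (shut) to 1 (fully open); "dx", "dy", "dz": the shift along the world's x, y, z each as a share of 0.25 m, from -1 to 1; "wx", "wy", "wz": the turn, a rotation vector about the world's x, y, z each as a share of 180 degrees, from -1 to 1. In form: [{"grip": .., "dx": .., "dy": .., "dz": .., "wx": .., "wy": .., "wz": ..}, ...]. A call has 1 to 12 rows; each row shifts and turns the commanded pose from where the row before left it; what a row does not reach is not made up. A row lasts 1/12 s, in which the tool goes at most 41.7 mm and 7.16 degrees, less where a joint would pass 70% of its speed; a pose out of reach is approached as far as the arm can. A call with a number of a shift or a turn outside -1 to 1 is refused whole. A call with a gripper value outside its range is refused whole. The fingers move at their own pace and stop on an object; the grip force is fixed at half the most. Time passes only in rows, so rows that do not move let the fingers close. It gives the time, the measured TCP pose, the force and the opening at its end, in the units of the state.
- ctrl.observe(): the state, without advancing time (a new reading comes with each control period).
- optics.capture(name): name is "side" or "top"; returns (picture, depth): 420x560x3 uint8, red, green, blue; 420x560 float32, m along the optical axis (not along the pixel's ray), 0 where there is no reading.
- optics.camera_params(name): a dict with "K" (3x3 intrinsics, pixels), "origin" and "orientation" of the camera in the world. Camera axes: x right, y down, z forward; pixel columns grow to the right and rows downward; lengths in m; the calibration is good to about 2 mm. A picture is of the moment at which its call begins. camera_params takes no time and is no camera call.
- ctrl.close_job(): hands the job in, once; it reports no verdict.
The state is a dict: "clock": time; "joint_positions": joint angles; "joint_vel": joint speeds; "effort": joint torques, N m; "tool_pos": TCP position; "tool_rot": TCP orientation; "wrist_force": force on the tool from outside, world axes, zero at the start; "moment": the same for the moment, N m; "finger_gap": opening from 0.0 (shut) to 1.0 (fully open).
Only numpy, scipy, OpenCV 4.12 (cv2) and the standard library are available. Lean on these libraries where they do the work, as an engineer would, in place of code of your own. Each camera call takes 0.05 s, during which the arm holds its last target.

## Task

The lid of the larger of the two iron pots is hot: pick up the lid lifter by its wooden grip, pass its fork under that lid's loop handle, lift the lid off and carry it level to the round cork mat, and lower it onto the middle of the mat without dropping it. Keep the gripper and arm off the hot lid and leave the smaller pot's lid where it is. Then draw the lifter out of the loop and stand it upright on the bare worktop, clear of the lid.

Things in the scene. Friction and masses are not known exactly. Their poses are not given: they have to be found in the camera images.
- lid_lifter: Upright lid lifter, 220 g, 153 mm tall. Origin: underside, below the grip axis; z up. Foot: fork of two 8 mm steel rods, 40 mm wide overall, x -42 to +44 mm; tips at +x turn up to 16 mm high. Spine rises at the rear (x -38), bends forward 62 to 80 mm up to a wooden grip, 22 x 22 mm square (sides along x, y), 83 to 153 mm up, over the fork's middle. Throat opens to +x, free 8 to 70 mm up.
- lid_big: Hot iron lid, 132 mm across, 300 g, on the larger pot (128 mm, rim 85 mm high). Origin: centre of its underside (lip 108 mm across, 7 mm deep, loose in the pot), 78 mm above the worktop on the pot; z up. Loop handle of 8 mm steel rod in the plane x = 0: legs at y -38 and +38, level bar along y, axis 58 mm up. Window under it 68 mm wide, 19 to 54 mm up; open along x both ways.
- lid_small: Lid to leave alone: same kind, 96 mm across with a narrower loop, on the smaller pot (92 mm wide, rim 75 mm above the worktop; top of the loop 122 mm above the worktop). Origin: centre of its underside. Both pots stand fixed.
- cork_mat: Round cork mat, 150 mm across, 10 mm thick, fixed to the worktop. Origin: centre of its underside.
Things that resemble listed ones, but are neither listed nor needed, are in the scene too. Leave any pink look-alike of the lid_big alone.

How it is judged:
By the outcome, as a careful person would: the job done as asked, in the order asked, and still so for the second after the job is handed in, with the robot touching nothing.
It also fails if it takes over 67 s, if anything falls off the work surface, if the arm or the gripper's body presses on something with over 40 N, if the wrist force passes 120 N, or if a joint passes its speed limit or range.

## Working session

There is one attempt and no reset: what is moved stays moved. The work goes in short steps, Python scripts to look and compute and a tool call to move; the robot and the scene stay as the last step left them, time stands still between calls to the robot, and variables do not carry over. Pictures are saved under pics/ and viewed, and the job is handed in when it is done.

Besides the shell and the picture viewer there is one more tool, called by a JSON object that holds its "method" and its "body", one argument or row to a line. jog_arm: Moves the arm, as the interface text tells. Its arguments: {"type":"object","properties":{"steps":{"type":"array"}},"required":["steps"]}

```bash
mkdir -p pics; ls; python3 - <<'E'
from bench import ctrl, optics
import cv2, numpy as np
print(ctrl.observe(), ctrl.nose_length)
for n in("side","top"):
    p,d=optics.capture(n); cv2.imwrite(f"pics/{n}0.png",cv2.cvtColor(p,cv2.COLOR_RGB2BGR)); np.save(f"{n}0.npy",d); np.save(f"{n}0rgb.npy",p)
    print(n,optics.camera_params(n))
E
```

```text
pics
{'clock': 0.0, 'joint_positions': array([-1.20159823e+00,  3.00487495e-01,  1.52158861e+00,  7.19144040e-06,
        1.32072623e+00, -6.65655504e-02]), 'joint_vel': array([-0.00071989, -0.00057614, -0.00028314, -0.00077949, -0.00086478,
        0.00049102]), 'effort': array([ 5.67453590e-04, -5.31803262e+01, -3.52734876e+01,  7.08857970e-02,
        2.44101678e-02, -9.31749014e-05]), 'tool_pos': array([ 0.23208114, -0.49835735,  0.22187415]), 'tool_rot': array([ 1.98059882,  0.43974905, -1.98095478]), 'wrist_force': array([-0.77933258, -0.82483727, -0.21641665]), 'moment': array([-0.02287831,  0.00646984, -0.0181436 ]), 'finger_gap': 1.0006712847542427} 0.017
side {'K': array([[503.79948102,   0.        , 285.69061754],
       [  0.        , 503.79948102, 212.2965953 ],
       [  0.        ,   0.        ,   1.        ]]), 'origin': array([0.41785486, 1.2671714 , 0.82049532]), 'orientation': array([-0.03340481,  2.74297333, -1.51163589])}
top {'K': array([[546.75974799,   0.        , 275.93017263],
       [  0.        , 546.75974799, 209.34585564],
       [  0.        ,   0.        ,   1.        ]]), 'origin': array([-0.54422677, -0.13397964,  1.5338104 ]), 'orientation': array([-2.07607791,  1.59776082, -0.51858302])}
```

View pics/side0.png

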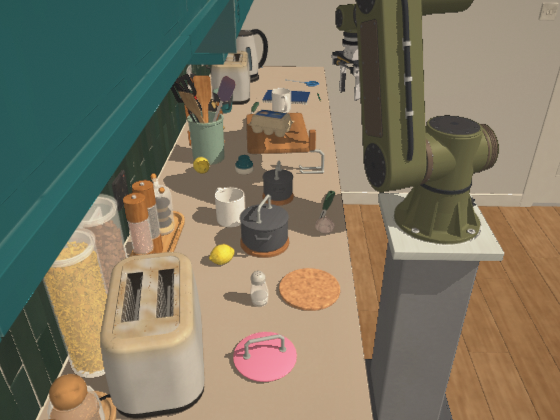

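View pics/top0.png

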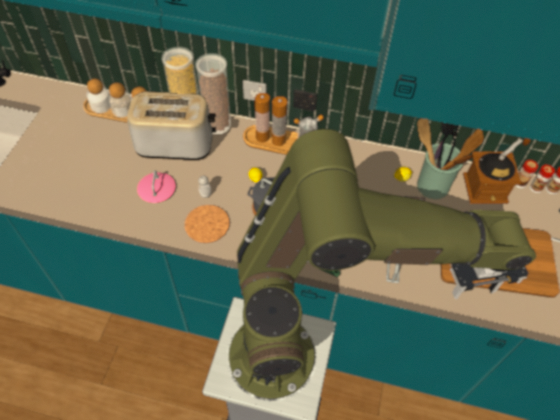

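```bash
python3 - <<'E'
import cv2
a=cv2.imread("pics/side0.png")[60:320,180:360]; cv2.imwrite("pics/s0z.png",cv2.resize(a[:135],None,fx=4.4,fy=4.4,interpolation=cv2.INTER_CUBIC))
cv2.imwrite("pics/s0y.png",cv2.resize(a[80:],None,fx=3.3,fy=3.3,interpolation=cv2.INTER_CUBIC))
a=cv2.imread("pics/top0.png")[120:310,230:560]; cv2.imwrite("pics/t0z.png",cv2.resize(a,None,fx=2.4,fy=2.4,interpolation=cv2.INTER_CUBIC))
E
```

```text
(no output)
```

View pics/s0z.png

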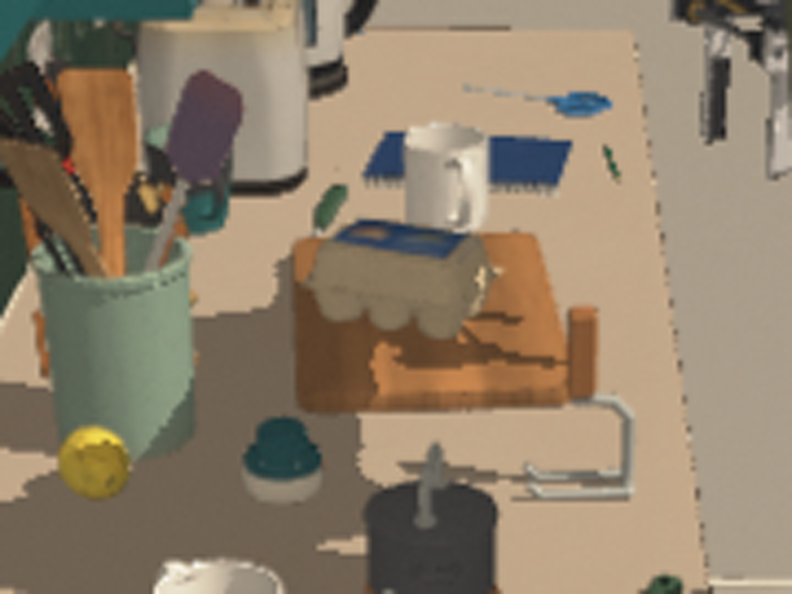

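View pics/s0y.png

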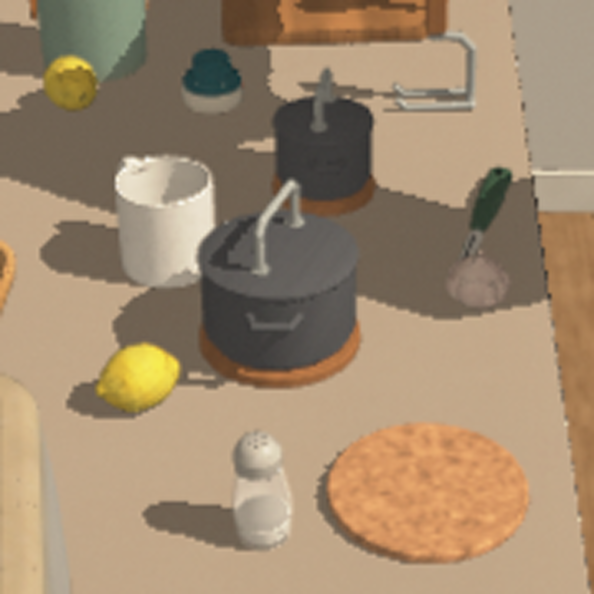

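View pics/t0z.png

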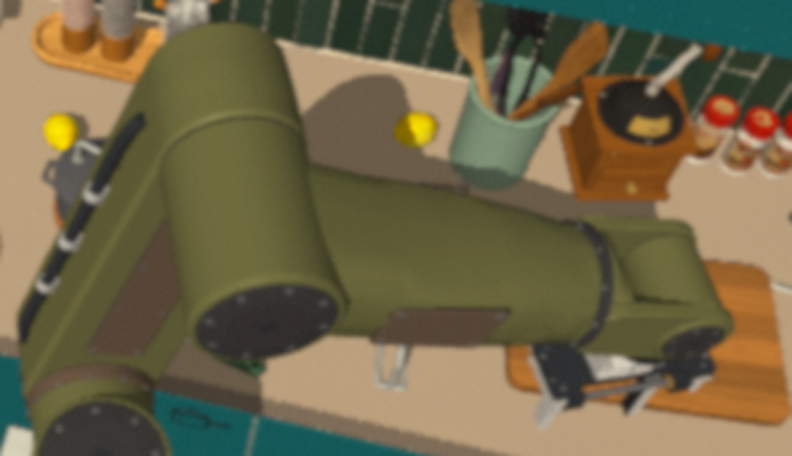

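```bash
cat > h.py <<'E'
import numpy as np, cv2
from scipy.spatial.transform import Rotation as R
from bench import optics, ctrl
def cloud(n,d):
    c=optics.camera_params(n);K=c["K"];v,u=np.mgrid[0:d.shape[0],0:d.shape[1]]
    P=np.stack([(u-K[0,2])/K[0,0]*d,(v-K[1,2])/K[1,1]*d,d],-1)
    W=P@R.from_rotvec(c["orientation"]).as_matrix().T+c["origin"]; W[d<=0]=np.nan
    return W
def proj(n,p):
    c=optics.camera_params(n);q=(np.asarray(p)-c["origin"])@R.from_rotvec(c["orientation"]).as_matrix()
    q=q@c["K"].T;return q[...,:2]/q[...,2:]
def ray(n,uv,z):
    c=optics.camera_params(n);K=c["K"];uv=np.atleast_2d(uv)
    d=np.c_[(uv[:,0]-K[0,2])/K[0,0],(uv[:,1]-K[1,2])/K[1,1],np.ones(len(uv))]@R.from_rotvec(c["orientation"]).as_matrix().T
    return c["origin"]+d*((z-c["origin"][2])/d[:,2])[:,None]
def snap(tag):
    o={}
    for n in("side","top"):
        p,d=optics.capture(n);cv2.imwrite(f"pics/{n}{tag}.png",cv2.cvtColor(p,cv2.COLOR_RGB2BGR));np.save(f"{n}{tag}.npy",d);np.save(f"{n}{tag}rgb.npy",p);o[n]=(p,d)
    return o
E
python3 - <<'E'
from h import *
np.set_printoptions(precision=4,suppress=True)
d=np.load("side0.npy");W=cloud("side",d)
for (u,v) in [(300,250),(311,140),(309,132),(312,148),(323,165),(323,155),(301,166),(301,171),(318,172),(310,172),(310,167),(264,200),(245,220),(310,288),(340,100),(335,300)]:
    print(u,v,W[v,u])
# regions in lifter bbox with z>0.01
s=W[120:180,290:335]; m=(s[...,2]>0.012)&(s[...,1]<-0.0)
import sys
for v in range(125,176,2):
    print(v,' '.join(f"{int(round(W[v,u,2]*1000)) if np.isfinite(W[v,u,2]) else -99:4d}" for u in range(294,332,2)))
E
```

```text
300 250 [0.403  0.1602 0.0001]
311 140 [ 0.368  -0.2881  0.1251]
309 132 [ 0.3754 -0.2896  0.1531]
312 148 [ 0.3636 -0.2918  0.0941]
323 165 [ 0.323  -0.3048  0.0239]
323 155 [ 0.3248 -0.3013  0.064 ]
301 166 [ 0.3991 -0.3372  0.0024]
301 171 [ 0.3993 -0.2859  0.0092]
318 172 [ 0.3404 -0.2846  0.0069]
310 172 [ 0.368  -0.2873  0.005 ]
310 167 [ 0.3675 -0.3197  0.0078]
264 200 [0.4998 0.1345 0.1419]
245 220 [0.5498 0.1552 0.092 ]
310 288 [0.379  0.3292 0.0111]
340 100 [ 0.1633 -1.594  -0.2019]
335 300 [0.3207 0.3698 0.0105]
125   25   23   24   21   25   21    0    0    1    3   -1   -3   -2    0    0    6   -5   -1    3
127   20   18   22   22   20   21   -3    2   -1    0   -4   -3   -3   -1    1    4   -2    3   -3
129   23   27   22   22   18   17    0    2    2    0    2   -3   -1    3    0    0    2    1    3
131   21   21   25   23   24   20   20   -1  152  153  154    0    4    3   -1    4    1    0   -2
133   24   19   22   24   21   22   21    1  152  149  147   -2    0    3    2    2    2    0   -2
135   22   23   18   27   20   21   24   -1  141  141  140   -2    3    3   
[... 1302 characters left out ...]
 3   -3
163    1    1   -2    1   -1   -2   -1    2    2    1    2    1    1    0   34    1    1    1    3
165    1    1   -3    0   -1    1   -1    2    1   -1   -3    3    3    1   27    2    3    3   -1
167    1   -2    0   10    7    9    8    9    8   10    9    8    5   10   16    0    3    4    2
169    1   -1    3  -99    2    1   -2    0    1   -1    0   -1    1    1   11    1    1    1    0
171   -2    1    0   12   13    2   -1   10   12    8    8   12   10    8    9    3   -2    0   -4
173    1   -2    2    0    4    7    5    1    2    3   -1    0    2    2    0   -2   -2   -1    0
175    1    2    3    1    0    2    0   -1   -2   -2    2    2    2   -1   -2   -2    1   -2    3
```

```bash
python3 - <<'E'
from h import *
np.set_printoptions(precision=4,suppress=True)
W=cloud("side",np.load("side0.npy"))
rgb=np.load("side0rgb.npy")
def box(x0,x1,y0,y1,z0,z1):
    return (W[...,0]>x0)&(W[...,0]<x1)&(W[...,1]>y0)&(W[...,1]<y1)&(W[...,2]>z0)&(W[...,2]<z1)
def line(m,nm):
    P=W[m];
    if len(P)<4: print(nm,len(P));return
    c=P.mean(0);_,s,V=np.linalg.svd(P-c);print(nm,len(P),"c",c,"dir",V[0],"min",P.min(0),"max",P.max(0))
# lifter
line(box(.335,.395,-.30,-.27,.006,.02),"near rod")
line(box(.335,.395,-.335,-.305,.006,.02),"far rod")
line(box(.34,.40,-.32,-.27,.095,.142),"grip front")
line(box(.34,.40,-.34,-.27,.148,.16),"grip top")
line(box(.30,.345,-.34,-.27,.02,.06),"spine")
line(box(.38,.42,-.35,-.27,.004,.02),"tips")
# big lid
line(box(.4,.6,.0,.22,.130,.16),"bigbar")
m=box(.4,.6,.0,.22,.086,.096);line(m,"bigtop");P=W[m];h=cv2.convexHull(P[:,:2].astype(np.float32)*1000);print("circ",cv2.minEnclosingCircle(h),cv2.fitEllipse(h))
m=box(.4,.6,.0,.22,.106,.128);line(m,"legs");print(W[m][::6])
# small lid
line(box(.4,.6,-.25,-.05,.10,.13),"smallbar");m=box(.35,.6,-.3,-.0,.072,.092);line(m,"smalltop");h=cv2.convexHull(W[m][:,:2].astype(np.float32)*1000);print(cv2.minEnclosingCircle(h))
# mat by colour/height
hsv=cv2.cvtColor(rgb,cv2.COLOR_RGB2HSV)
m=box(.25,.5,.2,.48,.006,.016);line(m,"mat")
m=(m*255).astype(np.uint8);n,l,s,c=cv2.connectedComponentsWithStats(m);k=1+s[1:,4].argmax();ctr=cv2.findContours((l==k).astype(np.uint8),0,1)[0][0].reshape(-1,2)
X=ray("side",ctr,.010)[:,:2].astype(np.float32)*1000;print("mat side",cv2.minEnclosingCircle(X),cv2.fitEllipse(X))
for n in("side","top"):
    g=np.load(n+"0rgb.npy");h=cv2.cvtColor(g,cv2.COLOR_RGB2HSV);mm=cv2.inRange(h,(5,120,120),(18,255,255))
    uv=proj(n,[.385,.31,.01]);n_,l,s,c=cv2.connectedComponentsWithStats(mm);k=l[int(uv[1]),int(uv[0])];print(n,uv,s[k],c[k])
    ctr=cv2.findContours((l==k).astype(np.uint8),0,1)[0][0].reshape(-1,2);X=ray(n,ctr,.010)[:,:2].astype(np.float32)*1000;print(cv2.fitEllipse(X))
E
```

```text
near rod 27 c [ 0.3637 -0.2839  0.0086] dir [-0.997  -0.0703  0.0327] min [ 0.3369 -0.2923  0.0062] max [ 0.3924 -0.2762  0.0121]
far rod 21 c [ 0.3676 -0.3156  0.0086] dir [-0.9971 -0.0754 -0.0099] min [ 0.3359 -0.3223  0.0063] max [ 0.3922 -0.3074  0.0102]
grip front 89 c [ 0.3648 -0.2941  0.1193] dir [ 0.0147 -0.0042 -0.9999] min [ 0.3537 -0.3031  0.0958] max [ 0.375  -0.2865  0.142 ]
grip top 22 c [ 0.3664 -0.2959  0.153 ] dir [-0.1854 -0.9815 -0.0485] min [ 0.3555 -0.3154  0.149 ] max [ 0.3754 -0.2845  0.1571]
spine 31 c [ 0.3272 -0.3029  0.0402] dir [-0.0675  0.0393 -0.9969] min [ 0.3229 -0.3104  0.0206] max [ 0.3314 -0.294   0.0592]
tips 35 c [ 0.3942 -0.3001  0.0084] dir [0.0787 0.9965 0.0282] min [ 0.3815 -0.3497  0.004 ] max [ 0.4131 -0.2727  0.0163]
bigbar 59 c [0.5033 0.1387 0.1379] dir [ 0.3264  0.9449 -0.0233] min [0.4886 0.0959 0.1306] max [0.5164 0.1711 0.1428]
bigtop 807 c [0.5023 0.1429 0.0926] dir [-0.7613  0.6484  0.0006] min [0.4367 0.0072 0.0861] max [0.5984 0.1989 0.096 ]
circ ((519.2005004882812, 99.43682098388672), 105.00706481933594) ((520.0420532226562, 105
[... 645 characters left out ...]
]
((476.64007568359375, -157.9057159423828), 184.53848266601562)
mat 2033 c [0.3837 0.331  0.0103] dir [-0.6676 -0.7445  0.002 ] min [0.2843 0.2006 0.006 ] max [0.4995 0.4798 0.0152]
mat side ((381.91937255859375, 326.9378662109375), 77.20219421386719) ((381.5419006347656, 326.1319274902344), (147.0802764892578, 149.59820556640625), 179.4454803466797)
side [307.4058 283.1643] [ 279  268   61   42 2004] [309.3054 288.8673]
((380.73394775390625, 327.2176818847656), (146.17295837402344, 150.35110473632812), 7.485046863555908)
top [210.9601 221.88  ] [ 185  205   45   38 1361] [206.6921 223.4166]
((377.14520263671875, 322.1336364746094), (147.2362518310547, 149.79934692382812), 93.7696762084961)
```

```bash
python3 - <<'E'
from h import *
np.set_printoptions(precision=4,suppress=True)
s=ctrl.observe();print(R.from_rotvec(s["tool_rot"]).as_matrix())
W=cloud("side",np.load("side0.npy"))
def box(x0,x1,y0,y1,z0,z1):
    return (W[...,0]>x0)&(W[...,0]<x1)&(W[...,1]>y0)&(W[...,1]<y1)&(W[...,2]>z0)&(W[...,2]<z1)
def comp(m):
    n,l,s,c=cv2.connectedComponentsWithStats(m.astype(np.uint8));k=1+s[1:,4].argmax();return l==k
# disc
m=box(.42,.59,.05,.22,.085,.099);m=comp(cv2.morphologyEx(m.astype(np.uint8),cv2.MORPH_CLOSE,np.ones((3,3))))
P=W[m];P=P[np.abs(P[:,2]-.092)<.008];h=cv2.convexHull((P[:,:2]*1000).astype(np.float32));print(len(P),P.min(0),P.max(0),cv2.minEnclosingCircle(h),cv2.fitEllipse(h))
# bar: pixels with z>.134, fit line x vs y
for z0 in(.128,.132,.135):
    P=W[box(.47,.54,.08,.19,z0,.16)];l=cv2.fitLine((P[:,:2]*1000).astype(np.float32),cv2.DIST_HUBER,0,.01,.01).ravel();print(z0,len(P),l,np.degrees(np.arctan2(l[0],l[1])))
m=box(.47,.54,.08,.19,.103,.16)
v,u=np.nonzero(m)
for vv in sorted(set(v)): print(vv,u[v==vv].min(),u[v==vv].max(),W[vv,u[v==vv].min()],W[vv,u[v==vv].max()])
print("cab",np.nanmin(W[(W[...,0]>.3)&(W[...,2]>.25)&(W[...,1]>-.6)&(W[...,1]<.6)],axis=0))
E
```

```text
[[-0.0004  0.4221 -0.9065]
 [ 0.0009 -0.9065 -0.4221]
 [-1.     -0.001  -0.    ]]
994 [0.4367 0.0674 0.0844] [0.5675 0.1989 0.0999] ((502.89349365234375, 131.98817443847656), 69.42943572998047) ((502.0519714355469, 132.92840576171875), (130.4034881591797, 135.77713012695312), 22.2421932220459)
0.128 62 [  0.3364   0.9417 503.5421 140.4644] 19.656597
0.132 55 [  0.336    0.9419 503.206  139.8369] 19.635363
0.135 47 [  0.3335   0.9427 502.9993 139.2363] 19.482355
195 266 268 [0.4961 0.1061 0.1406] [0.4911 0.1019 0.1382]
196 266 269 [0.4959 0.1113 0.1405] [0.4888 0.0959 0.1316]
197 265 269 [0.4983 0.1151 0.1397] [0.4886 0.1    0.1309]
198 264 270 [0.5007 0.1198 0.1393] [0.4862 0.0961 0.1255]
199 263 270 [0.5031 0.1244 0.1389] [0.4864 0.0929 0.1204]
200 263 270 [0.5025 0.1333 0.1412] [0.4861 0.0982 0.1204]
201 262 270 [0.5046 0.1408 0.1426] [0.4862 0.0981 0.1172]
202 261 270 [0.507  0.1451 0.1421] [0.4861 0.0998 0.1151]
203 260 270 [0.5093 0.1492 0.1415] [0.4864 0.0953 0.1092]
204 259 270 [0.5119 0.1502 0.139 ] [0.4864 0.0966 0.1068]
205 259 269 [0.5114 0.1574 0.1404] [0.4891 0.0982 0.1045]
206 258 261 [0.5135 0.1638 0.1412] [0.5065 0.1541 0.1354]
207 258 260 [0.5143 0.1559 0.1333] [0.5086 0.161  0.1366]
208 257 260 [0.5164 0.1623 0.1342] [0.5086 0.1621 0.1342]
209 257 259 [0.5167 0.1601 0.1298] [0.5109 0.1671 0.1342]
210 257 259 [0.5161 0.1677 0.1315] [0.5112 0.1647 0.1297]
211 257 259 [0.5159 0.1711 0.1306] [0.5112 0.1651 0.1269]
212 257 259 [0.5157 0.1742 0.1295] [0.5111 0.1679 0.1256]
213 257 259 [0.5163 0.1682 0.1226] [0.5111 0.168  0.1226]
214 257 259 [0.5162 0.1701 0.1208] [0.5114 0.1655 0.1179]
215 257 259 [0.5164 0.1689 0.1169] [0.5109 0.1724 0.1193]
216 257 259 [0.5164 0.1698 0.1144] [0.5113 0.1692 0.1142]
217 257 259 [0.5162 0.1735 0.1137] [0.5113 0.1699 0.1115]
218 257 259 [0.5164 0.1716 0.1095] [0.5115 0.1684 0.1074]
219 257 259 [0.5168 0.1683 0.1042] [0.5116 0.1683 0.1042]
cab [ 0.5834 -0.5977  0.25  ]
```

{"method": "jog_arm", "body": {
  "steps": [
    {"grip":1,"dx":0.05,"dy":0.08,"dz":0.08},
    {"grip":1,"dx":0.05,"dy":0.08,"dz":0.08},
    {"grip":1,"dx":0.05,"dy":0.08,"dz":0.04},
    {"grip":1,"dx":0.05,"dy":0.08},
    {"grip":1,"dx":0.05,"dy":0.08},
    {"grip":1,"dx":0.05,"dy":0.08},
    {"grip":1}
  ]
}}

```text
invalid input at $.steps[0]: expected keys grip, dx, dy, dz, wx, wy, wz
```

{"method": "jog_arm", "body": {
  "steps": [
    {"grip":1,"dx":0.05,"dy":0.07,"dz":0.04,"wx":0,"wy":0,"wz":-0.015},
    {"grip":1,"dx":0.06,"dy":0.09,"dz":0.04,"wx":0,"wy":0,"wz":-0.02},
    {"grip":1,"dx":0.08,"dy":0.12,"dz":0,"wx":0,"wy":0,"wz":-0.02},
    {"grip":1,"dx":0.08,"dy":0.12,"dz":0,"wx":0,"wy":0,"wz":-0.02},
    {"grip":1,"dx":0.08,"dy":0.12,"dz":0,"wx":0,"wy":0,"wz":-0.02},
    {"grip":1,"dx":0.08,"dy":0.12,"dz":0,"wx":0,"wy":0,"wz":-0.02},
    {"grip":1,"dx":0.06,"dy":0.09,"dz":0,"wx":0,"wy":0,"wz":0},
    {"grip":1,"dx":0.042,"dy":0.054,"dz":0,"wx":0,"wy":0,"wz":0},
    {"grip":1,"dx":0,"dy":0,"dz":0,"wx":0,"wy":0,"wz":0},
    {"grip":1,"dx":0,"dy":0,"dz":0,"wx":0,"wy":0,"wz":0}
  ]
}}

```text
clock: 0.93
tool_pos: [0.3653, -0.3023, 0.2423]
tool_rot: [2.182, 0.083, -2.183]
wrist_force: [-0.5, -0.3, 0.1]
finger_gap: 1.002
```

```bash
python3 - <<'E'
from h import *
np.set_printoptions(precision=4,suppress=True)
s=ctrl.observe();print(s["clock"],s["tool_pos"],s["joint_positions"],s["wrist_force"]);print(R.from_rotvec(s["tool_rot"]).as_matrix())
snap("1")
a=cv2.imread("pics/side1.png")[100:240,240:380];b=cv2.imread("pics/top1.png")[140:320,190:430]
cv2.imwrite("pics/s1z.png",cv2.resize(a,None,fx=4,fy=4));cv2.imwrite("pics/t1z.png",cv2.resize(b,None,fx=3,fy=3))
E
```

```text
0.9333 [ 0.3653 -0.3023  0.2423] [-0.7685  0.1136  1.6986 -0.0001  1.3296  0.7261] [-0.4973 -0.3085  0.0612]
[[-0.0002  0.0762 -0.9971]
 [ 0.0001 -0.9971 -0.0762]
 [-1.     -0.0001  0.0002]]
```

View pics/s1z.png

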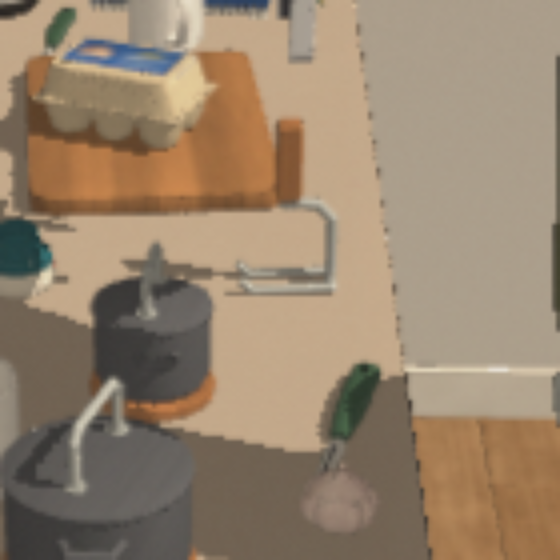

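View pics/t1z.png

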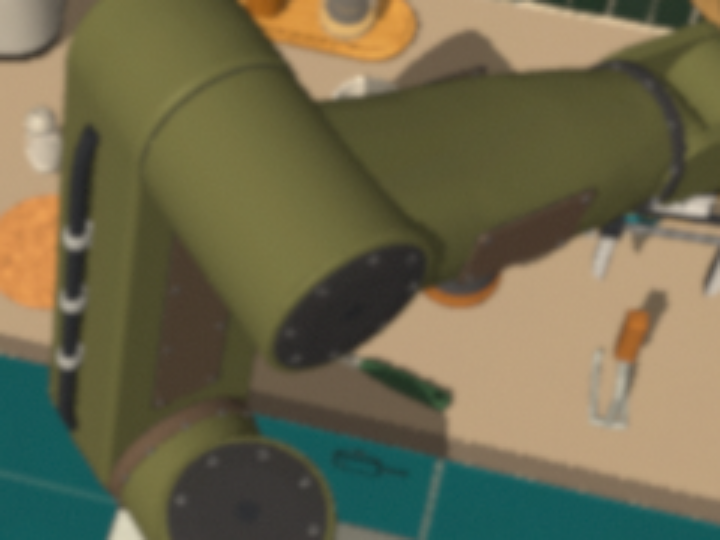

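```bash
python3 - <<'E'
from h import *
np.set_printoptions(precision=4,suppress=True)
W=cloud("top",np.load("top1.npy"))
m=(W[...,0]>.28)&(W[...,0]<.45)&(W[...,1]>-.36)&(W[...,1]<-.24)
def st(nm,k):
    P=W[m&k]; 
    if len(P): print(nm,len(P),P.mean(0),P.min(0),P.max(0))
z=W[...,2]
st("griptop",(z>.146)&(z<.16));st("grip",(z>.09)&(z<.145));st("fork",(z>.005)&(z<.02));st("spine",(z>.02)&(z<.06))
P=W[m&(z>.146)&(z<.16)];print(P)
P=W[m&(z>.005)&(z<.02)];print(P[:60])
W=cloud("side",np.load("side1.npy"));z=W[...,2]
m=(W[...,0]>.28)&(W[...,0]<.45)&(W[...,1]>-.36)&(W[...,1]<-.24)
st("s griptop",(z>.149)&(z<.158));st("s grip",(z>.095)&(z<.142))
P=W[m&(z>.095)&(z<.142)];print(np.percentile(P,[5,25,50,75,95],axis=0))
# per-rod fits
for a,b in((-.30,-.275),(-.33,-.305)):
    P=W[m&(z>.005)&(z<.013)&(W[...,1]>a)&(W[...,1]<b)&(W[...,0]>.335)&(W[...,0]<.40)]
    print(cv2.fitLine((P[:,:2]*1000).astype(np.float32),cv2.DIST_HUBER,0,.01,.01).ravel(),len(P))
E
```

```text
griptop 52 [ 0.3628 -0.3015  0.1513] [ 0.3496 -0.3132  0.1462] [ 0.3758 -0.2909  0.1582]
grip 85 [ 0.3557 -0.3005  0.1183] [ 0.3504 -0.3129  0.0913] [ 0.3711 -0.2904  0.1438]
fork 184 [ 0.3518 -0.2989  0.0079] [ 0.2818 -0.3588  0.005 ] [ 0.4497 -0.2402  0.0199]
spine 21 [ 0.3216 -0.3048  0.0419] [ 0.3179 -0.3093  0.023 ] [ 0.3254 -0.2996  0.0596]
[[ 0.3741 -0.2931  0.1491]
 [ 0.3706 -0.2953  0.1555]
 [ 0.3745 -0.2987  0.1507]
 [ 0.3758 -0.3017  0.1501]
 [ 0.3708 -0.2909  0.1477]
 [ 0.3699 -0.2934  0.1502]
 [ 0.3693 -0.2961  0.1522]
 [ 0.3695 -0.2989  0.1531]
 [ 0.3736 -0.3023  0.1481]
 [ 0.3703 -0.3045  0.1542]
 [ 0.3716 -0.3074  0.1535]
 [ 0.3723 -0.3103  0.1535]
 [ 0.3668 -0.2912  0.1485]
 [ 0.3629 -0.2933  0.1555]
 [ 0.3672 -0.2968  0.1502]
 [ 0.3668 -0.2994  0.152 ]
 [ 0.3687 -0.3025  0.1503]
 [ 0.3674 -0.305   0.1534]
 [ 0.3671 -0.3076  0.1551]
 [ 0.3737 -0.3116  0.1462]
 [ 0.3598 -0.2911  0.1538]
 [ 0.3631 -0.2943  0.15  ]
 [ 0.3624 -0.297   0.1522]
 [ 0.3613 -0.2995  0.1551]
 [ 0.3621 -0.3023  0.155 ]
 [ 0.3654 -0.3057  0.1512]
 [ 0.3676 -0.3115  0.1502]
 [ 0.3587 -0.2919  0.1
[... 1979 characters left out ...]
 0.3736 -0.2824  0.0112]
 [ 0.3764 -0.2858  0.0079]
 [ 0.3713 -0.286   0.0103]
 [ 0.3582 -0.2407  0.0055]
 [ 0.3653 -0.2744  0.0089]
 [ 0.3681 -0.2866  0.0097]
 [ 0.3748 -0.3025  0.0054]
 [ 0.3765 -0.3203  0.0109]
 [ 0.3627 -0.2868  0.0127]
 [ 0.3846 -0.3524  0.0051]
 [ 0.3595 -0.2844  0.0107]]
s griptop 20 [ 0.3661 -0.2984  0.1527] [ 0.355  -0.31    0.1495] [ 0.3754 -0.2899  0.1559]
s grip 88 [ 0.3647 -0.2937  0.1182] [ 0.3532 -0.3073  0.0951] [ 0.375  -0.288   0.1419]
[[ 0.3542 -0.2993  0.0976]
 [ 0.3583 -0.2958  0.1065]
 [ 0.3644 -0.2932  0.1187]
 [ 0.3708 -0.2912  0.1307]
 [ 0.3747 -0.2894  0.139 ]]
[   0.9939    0.1103  368.9079 -284.3004] 30
[   0.9913    0.1315  367.9138 -316.9057] 29
```

{"method": "jog_arm", "body": {
  "steps": [
    {"grip":1,"dx":-0.008,"dy":0.002,"dz":-0.06,"wx":0,"wy":0,"wz":0.006},
    {"grip":1,"dx":0,"dy":0,"dz":-0.08,"wx":0,"wy":0,"wz":0},
    {"grip":1,"dx":0,"dy":0,"dz":-0.08,"wx":0,"wy":0,"wz":0},
    {"grip":1,"dx":0,"dy":0,"dz":-0.08,"wx":0,"wy":0,"wz":0},
    {"grip":1,"dx":0,"dy":0,"dz":-0.08,"wx":0,"wy":0,"wz":0},
    {"grip":1,"dx":0,"dy":0,"dz":-0.06,"wx":0,"wy":0,"wz":0},
    {"grip":1,"dx":0,"dy":0,"dz":-0.04,"wx":0,"wy":0,"wz":0},
    {"grip":1,"dx":0,"dy":0,"dz":0,"wx":0,"wy":0,"wz":0}
  ]
}}

```text
clock: 1.7
tool_pos: [0.362, -0.3022, 0.1206]
tool_rot: [2.173, 0.103, -2.178]
wrist_force: [-0.5, 0.2, -0.3]
finger_gap: 1.002
```

{"method": "jog_arm", "body": {
  "steps": [
    {"grip":0.6,"dx":0,"dy":0,"dz":0,"wx":0,"wy":0,"wz":0},
    {"grip":0.4,"dx":0,"dy":0,"dz":0,"wx":0,"wy":0,"wz":0},
    {"grip":0.3,"dx":0,"dy":0,"dz":0,"wx":0,"wy":0,"wz":0},
    {"grip":0.2,"dx":0,"dy":0,"dz":0,"wx":0,"wy":0,"wz":0},
    {"grip":0,"dx":0,"dy":0,"dz":0,"wx":0,"wy":0,"wz":0},
    {"grip":0,"dx":0,"dy":0,"dz":0,"wx":0,"wy":0,"wz":0},
    {"grip":0,"dx":0,"dy":0,"dz":0,"wx":0,"wy":0,"wz":0},
    {"grip":0,"dx":0,"dy":0,"dz":0,"wx":0,"wy":0,"wz":0},
    {"grip":0,"dx":0,"dy":0,"dz":0,"wx":0,"wy":0,"wz":0},
    {"grip":0,"dx":0,"dy":0,"dz":0,"wx":0,"wy":0,"wz":0}
  ]
}}

```text
clock: 2.53
tool_pos: [0.3632, -0.3021, 0.1224]
tool_rot: [2.174, 0.102, -2.174]
wrist_force: [0.1, -0.3, -0.1]
finger_gap: 0.328
```

```bash
python3 - <<'E'
from h import *
np.set_printoptions(precision=4,suppress=True)
s=ctrl.observe();print(s["clock"],s["tool_pos"],s["joint_positions"],s["wrist_force"],s["finger_gap"]*94);print(R.from_rotvec(s["tool_rot"]).as_matrix())
p,d=optics.capture("side");cv2.imwrite("pics/s2z.png",cv2.resize(cv2.cvtColor(p,cv2.COLOR_RGB2BGR)[80:200,240:380],None,fx=5,fy=5))
E
```

```text
2.5333 [ 0.3632 -0.3021  0.1224] [-0.7714  0.2433  1.8447 -0.      1.0536  0.706 ] [ 0.1036 -0.2849 -0.1362] 30.855439932422733
[[-0.      0.0933 -0.9956]
 [ 0.     -0.9956 -0.0933]
 [-1.     -0.      0.    ]]
```

View pics/s2z.png

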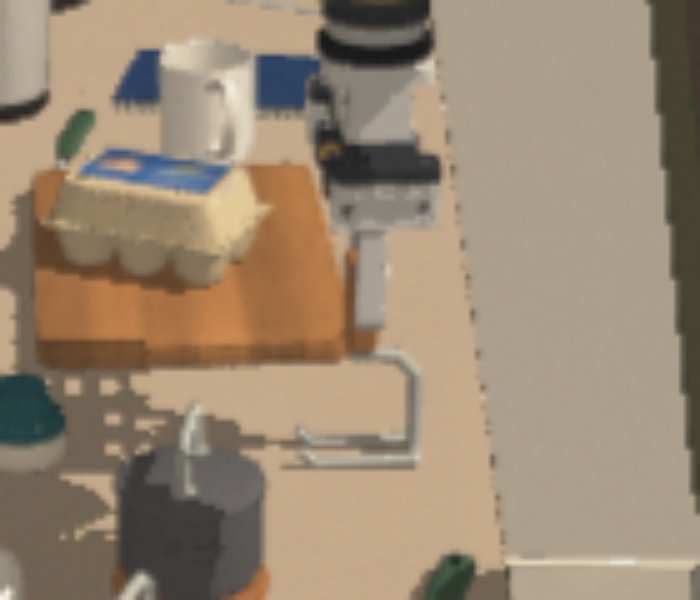

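{"method": "jog_arm", "body": {
  "steps": [
    {"grip":0,"dx":0,"dy":0,"dz":0,"wx":0,"wy":0,"wz":0},
    {"grip":0,"dx":0,"dy":0,"dz":0,"wx":0,"wy":0,"wz":0},
    {"grip":0,"dx":0,"dy":0,"dz":0,"wx":0,"wy":0,"wz":0},
    {"grip":0,"dx":0,"dy":0,"dz":0,"wx":0,"wy":0,"wz":0},
    {"grip":0,"dx":0,"dy":0,"dz":0,"wx":0,"wy":0,"wz":0},
    {"grip":0,"dx":0,"dy":0,"dz":0,"wx":0,"wy":0,"wz":0}
  ]
}}

```text
clock: 3.08
tool_pos: [0.3632, -0.3021, 0.1225]
tool_rot: [2.174, 0.102, -2.174]
wrist_force: [-0.2, 0.2, 0.6]
finger_gap: 0.23
```

{"method": "jog_arm", "body": {
  "steps": [
    {"grip":0,"dx":0,"dy":0,"dz":0,"wx":0,"wy":0,"wz":0},
    {"grip":0,"dx":0,"dy":0,"dz":0.02,"wx":0,"wy":0,"wz":0},
    {"grip":0,"dx":0,"dy":0,"dz":0.04,"wx":0,"wy":0,"wz":0},
    {"grip":0,"dx":0,"dy":0,"dz":0.06,"wx":0,"wy":0,"wz":0},
    {"grip":0,"dx":0,"dy":0,"dz":0.08,"wx":0,"wy":0,"wz":0},
    {"grip":0,"dx":0,"dy":0,"dz":0.08,"wx":0,"wy":0,"wz":0},
    {"grip":0,"dx":0,"dy":0,"dz":0.08,"wx":0,"wy":0,"wz":0},
    {"grip":0,"dx":0,"dy":0,"dz":0.08,"wx":0,"wy":0,"wz":0},
    {"grip":0,"dx":0,"dy":0,"dz":0.08,"wx":0,"wy":0,"wz":0},
    {"grip":0,"dx":0,"dy":0,"dz":0.08,"wx":0,"wy":0,"wz":0},
    {"grip":0,"dx":0,"dy":0,"dz":0.04,"wx":0,"wy":0,"wz":0},
    {"grip":0,"dx":0,"dy":0,"dz":0,"wx":0,"wy":0,"wz":0}
  ]
}}

```text
clock: 4.08
tool_pos: [0.3635, -0.3024, 0.2848]
tool_rot: [2.175, 0.098, -2.169]
wrist_force: [0.6, 0.1, -2.2]
finger_gap: 0.233
```

{"method": "jog_arm", "body": {
  "steps": [
    {"grip":0,"dx":0.01,"dy":0.04,"dz":0,"wx":0,"wy":0,"wz":-0.006},
    {"grip":0,"dx":0.01,"dy":0.08,"dz":0,"wx":0,"wy":0,"wz":-0.008},
    {"grip":0,"dx":0.01,"dy":0.12,"dz":0,"wx":0,"wy":0,"wz":-0.01},
    {"grip":0,"dx":0.01,"dy":0.12,"dz":0,"wx":0,"wy":0,"wz":-0.01},
    {"grip":0,"dx":0.01,"dy":0.12,"dz":0,"wx":0,"wy":0,"wz":-0.01},
    {"grip":0,"dx":0.01,"dy":0.12,"dz":0,"wx":0,"wy":0,"wz":-0.01},
    {"grip":0,"dx":0.01,"dy":0.12,"dz":0,"wx":0,"wy":0,"wz":-0.01},
    {"grip":0,"dx":0.01,"dy":0.12,"dz":0,"wx":0,"wy":0,"wz":-0.01},
    {"grip":0,"dx":0.01,"dy":0.12,"dz":0,"wx":0,"wy":0,"wz":-0.01},
    {"grip":0,"dx":0.01,"dy":0.12,"dz":0,"wx":0,"wy":0,"wz":-0.01},
    {"grip":0,"dx":0.01,"dy":0.12,"dz":0,"wx":0,"wy":0,"wz":-0.01},
    {"grip":0,"dx":0.01,"dy":0.12,"dz":0,"wx":0,"wy":0,"wz":-0.01}
  ]
}}

```text
clock: 5.08
tool_pos: [0.3926, 0.0294, 0.2816]
tool_rot: [-2.078, 0.279, 2.08]
wrist_force: [0.3, 0.3, -1.7]
finger_gap: 0.236
```

{"method": "jog_arm", "body": {
  "steps": [
    {"grip":0,"dx":0.012,"dy":0.12,"dz":0,"wx":0,"wy":0,"wz":-0.008},
    {"grip":0,"dx":0.012,"dy":0.12,"dz":0,"wx":0,"wy":0,"wz":-0.008},
    {"grip":0,"dx":0.012,"dy":0.12,"dz":0,"wx":0,"wy":0,"wz":-0.008},
    {"grip":0,"dx":0.012,"dy":0.12,"dz":0,"wx":0,"wy":0,"wz":0},
    {"grip":0,"dx":0.01,"dy":0.068,"dz":0,"wx":0,"wy":0,"wz":0},
    {"grip":0,"dx":0,"dy":0,"dz":0,"wx":0,"wy":0,"wz":0},
    {"grip":0,"dx":0,"dy":0,"dz":0,"wx":0,"wy":0,"wz":0},
    {"grip":0,"dx":0,"dy":0,"dz":0,"wx":0,"wy":0,"wz":0}
  ]
}}

```text
clock: 5.75
tool_pos: [0.4074, 0.1644, 0.2818]
tool_rot: [-2.036, 0.351, 2.038]
wrist_force: [1.0, 0.0, -2.8]
finger_gap: 0.231
```

```bash
python3 - <<'E'
from h import *
np.set_printoptions(precision=4,suppress=True)
s=ctrl.observe();print(s["clock"],s["tool_pos"],s["joint_positions"],s["wrist_force"],s["finger_gap"]*94);print(R.from_rotvec(s["tool_rot"]).as_matrix())
snap("3")
a=cv2.imread("pics/side3.png")[120:260,200:380];b=cv2.imread("pics/top3.png")[140:300,160:380]
cv2.imwrite("pics/s3z.png",cv2.resize(a,None,fx=4,fy=4));cv2.imwrite("pics/t3z.png",cv2.resize(b,None,fx=3,fy=3))
E
```

```text
5.75 [0.4074 0.1644 0.2818] [ 0.3003  0.0057  1.7212 -0.0002  1.4159  2.2113] [ 0.965   0.0321 -2.751 ] 21.687191944219464
[[-0.0011 -0.3337 -0.9427]
 [-0.0006 -0.9427  0.3337]
 [-1.      0.0009  0.0008]]
```

View pics/s3z.png

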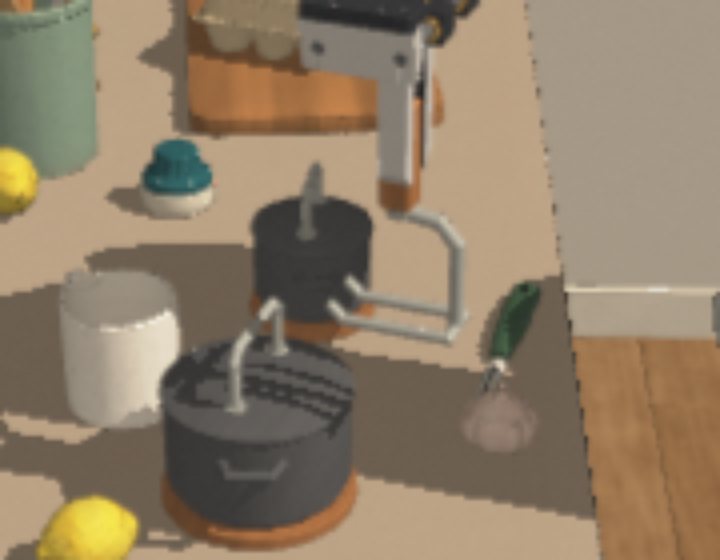

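View pics/t3z.png

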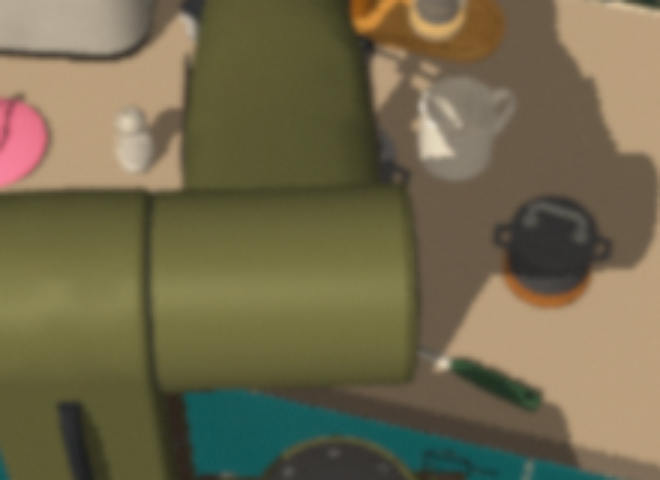

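```bash
python3 - <<'E'
from h import *
np.set_printoptions(precision=4,suppress=True)
W=cloud("side",np.load("side3.npy"));X,Y,z=W[...,0],W[...,1],W[...,2]
m=(X>.345)&(X<.48)&(Y>.1)&(Y<.23)
P=W[m&(z>.15)&(z<.19)];
print(len(P),P.min(0),P.max(0))
hx=np.array([.9426,-.3338]);hy=np.array([.3338,.9426])
q=P[:,:2]-[.4074,.1644];a=q@hx;b=q@hy
for lo,hi in((-.03,0),(0,.035)):
    k=(b>lo)&(b<hi)&(a>-.03)&(a<.034)
    print(k.sum(),"lat mean",b[k].mean(),"z",P[k,2].mean(),"slope",np.polyfit(a[k],b[k],1)[0],"zslope",np.polyfit(a[k],P[k,2],1)[0])
print("a range",a.min(),a.max(),np.sort(a)[-8:],"tip z",P[a>.036][:,2])
k=m&(z>.19)&(z<.22);q=W[k][:,:2]-[.4074,.1644];print("spine",(q@hx).mean(),(q@hy).mean(),W[k][:,2].mean())
k=m&(z>.245)&(z<.258);q=W[k][:,:2]-[.4074,.1644];print("grip low",k.sum(),np.percentile(q@hx,[5,95]),np.percentile(q@hy,[5,50,95]))
# lid again
m=(X>.47)&(X<.54)&(Y>.08)&(Y<.19)&(z>.132)&(z<.15);P=W[m];l=cv2.fitLine((P[:,:2]*1000).astype(np.float32),cv2.DIST_HUBER,0,.01,.01).ravel();print(l,np.degrees(np.arctan2(l[0],l[1])))
for lo,hi in((.48,.495),(.505,.52)):
    k=(X>lo)&(X<hi)&(Y>.08)&(Y<.19)&(z>.104)&(z<.128);print("leg",k.sum(),np.median(W[k],axis=0))
E
```

```text
237 [0.3651 0.1317 0.16  ] [0.4541 0.1975 0.1899]
71 lat mean -0.014634817791859638 z 0.16598396212900124 slope 0.00377197038488521 zslope 0.0035269025347907054
76 lat mean 0.01704128371550635 z 0.16559926206219275 slope -0.013124374231462612 zslope -0.01855827227786541
a range -0.04263952879549766 0.043869483651642054 [0.0411 0.0412 0.0413 0.0419 0.0419 0.0422 0.043  0.0439] tip z [0.1744 0.1739 0.1736 0.1742 0.1725 0.1698 0.1727 0.1713 0.1693 0.1672
 0.1636 0.175  0.1723 0.1741 0.172  0.1743 0.1708 0.1697 0.1736 0.1725
 0.1692 0.1689 0.1652 0.162 ]
spine -0.037138414332867506 0.002398682211460731 0.20517037835062454
grip low 46 [-0.0086  0.0093] [-0.0048  0.0086  0.0128]
[  0.3203   0.9473 503.0269 139.1004] 18.681173
leg 24 [0.4889 0.0972 0.1156]
leg 22 [0.5138 0.1698 0.1157]
```

{"method": "jog_arm", "body": {
  "steps": [
    {"grip":0,"dx":0,"dy":0,"dz":-0.03,"wx":0,"wy":0,"wz":0},
    {"grip":0,"dx":0,"dy":0,"dz":-0.05,"wx":0,"wy":0,"wz":0},
    {"grip":0,"dx":0,"dy":0,"dz":-0.05,"wx":0,"wy":0,"wz":0},
    {"grip":0,"dx":0,"dy":0,"dz":-0.05,"wx":0,"wy":0,"wz":0},
    {"grip":0,"dx":0,"dy":0,"dz":-0.032,"wx":0,"wy":0,"wz":0},
    {"grip":0,"dx":0,"dy":0,"dz":0,"wx":0,"wy":0,"wz":0},
    {"grip":0,"dx":0.035,"dy":-0.0124,"dz":0,"wx":0,"wy":0,"wz":0},
    {"grip":0,"dx":0.035,"dy":-0.0124,"dz":0,"wx":0,"wy":0,"wz":0},
    {"grip":0,"dx":0.035,"dy":-0.0124,"dz":0,"wx":0,"wy":0,"wz":0},
    {"grip":0,"dx":0.035,"dy":-0.0124,"dz":0,"wx":0,"wy":0,"wz":0},
    {"grip":0,"dx":0,"dy":0,"dz":0,"wx":0,"wy":0,"wz":0},
    {"grip":0,"dx":0,"dy":0,"dz":0,"wx":0,"wy":0,"wz":0}
  ]
}}

```text
clock: 6.85
tool_pos: [0.4431, 0.1522, 0.2293]
tool_rot: [-2.036, 0.351, 2.037]
wrist_force: [0.9, -1.0, -2.0]
finger_gap: 0.231
```

```bash
python3 - <<'E'
from h import *
snap("4")
a=cv2.imread("pics/side4.png")[140:260,220:360]
cv2.imwrite("pics/s4z.png",cv2.resize(a,None,fx=5,fy=5))
E
```

```text
(no output)
```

View pics/s4z.png

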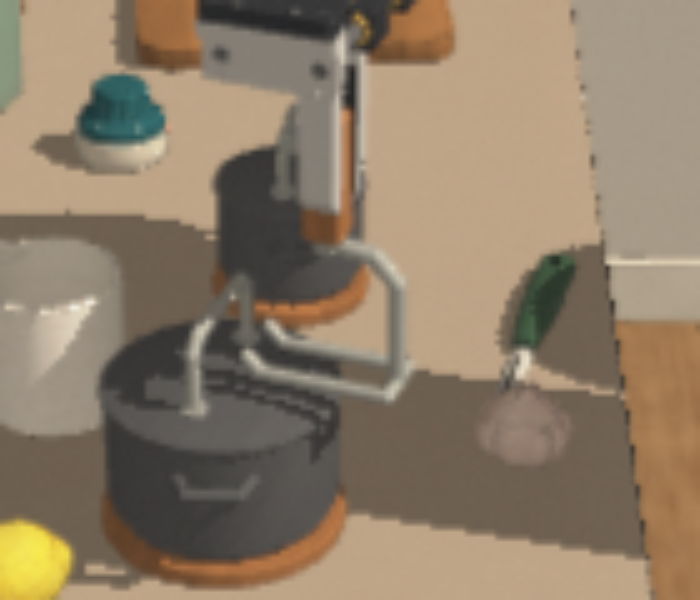

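{"method": "jog_arm", "body": {
  "steps": [
    {"grip":0,"dx":0.035,"dy":-0.0124,"dz":0,"wx":0,"wy":0,"wz":0},
    {"grip":0,"dx":0.035,"dy":-0.0124,"dz":0,"wx":0,"wy":0,"wz":0},
    {"grip":0,"dx":0.035,"dy":-0.0124,"dz":0,"wx":0,"wy":0,"wz":0},
    {"grip":0,"dx":0.035,"dy":-0.0124,"dz":0,"wx":0,"wy":0,"wz":0},
    {"grip":0,"dx":0.035,"dy":-0.0124,"dz":0,"wx":0,"wy":0,"wz":0},
    {"grip":0,"dx":0.03,"dy":-0.011,"dz":0,"wx":0,"wy":0,"wz":0},
    {"grip":0,"dx":0,"dy":0,"dz":0,"wx":0,"wy":0,"wz":0},
    {"grip":0,"dx":0,"dy":0,"dz":0,"wx":0,"wy":0,"wz":0}
  ]
}}

```text
clock: 7.62
tool_pos: [0.4941, 0.1341, 0.2291]
tool_rot: [-2.036, 0.35, 2.037]
wrist_force: [0.5, 0.2, -2.4]
finger_gap: 0.232
```

```bash
python3 - <<'E'
from h import *
snap("5")
a=cv2.imread("pics/side5.png")[140:260,220:360]
cv2.imwrite("pics/s5z.png",cv2.resize(a,None,fx=5,fy=5))
E
```

View pics/s5z.png

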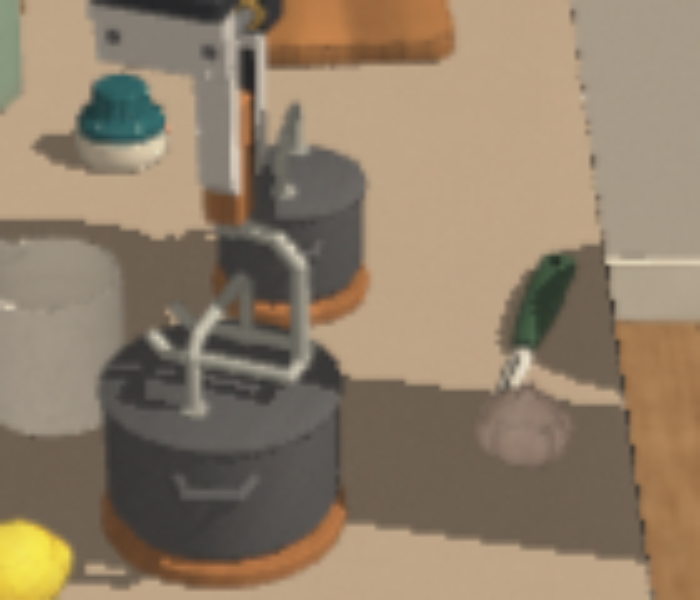

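{"method": "jog_arm", "body": {
  "steps": [
    {"grip":0,"dx":0,"dy":0,"dz":0.02,"wx":0,"wy":0,"wz":0},
    {"grip":0,"dx":0,"dy":0,"dz":0.02,"wx":0,"wy":0,"wz":0},
    {"grip":0,"dx":0,"dy":0,"dz":0.012,"wx":0,"wy":0,"wz":0},
    {"grip":0,"dx":0,"dy":0,"dz":0.008,"wx":0,"wy":0,"wz":0},
    {"grip":0,"dx":0,"dy":0,"dz":0.008,"wx":0,"wy":0,"wz":0},
    {"grip":0,"dx":0,"dy":0,"dz":0.008,"wx":0,"wy":0,"wz":0},
    {"grip":0,"dx":0,"dy":0,"dz":0.008,"wx":0,"wy":0,"wz":0},
    {"grip":0,"dx":0,"dy":0,"dz":0.008,"wx":0,"wy":0,"wz":0},
    {"grip":0,"dx":0,"dy":0,"dz":0.012,"wx":0,"wy":0,"wz":0},
    {"grip":0,"dx":0,"dy":0,"dz":0.016,"wx":0,"wy":0,"wz":0},
    {"grip":0,"dx":0,"dy":0,"dz":0.02,"wx":0,"wy":0,"wz":0},
    {"grip":0,"dx":0,"dy":0,"dz":0,"wx":0,"wy":0,"wz":0}
  ]
}}

```text
clock: 8.72
tool_pos: [0.4942, 0.1343, 0.2656]
tool_rot: [-2.038, 0.349, 2.035]
wrist_force: [-0.7, -1.0, -6.0]
finger_gap: 0.232
```

```bash
python3 - <<'E'
from h import *
snap("6")
a=cv2.imread("pics/side6.png")[140:260,220:360]
cv2.imwrite("pics/s6z.png",cv2.resize(a,None,fx=5,fy=5))
E
```

```text
(no output)
```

View pics/s6z.png

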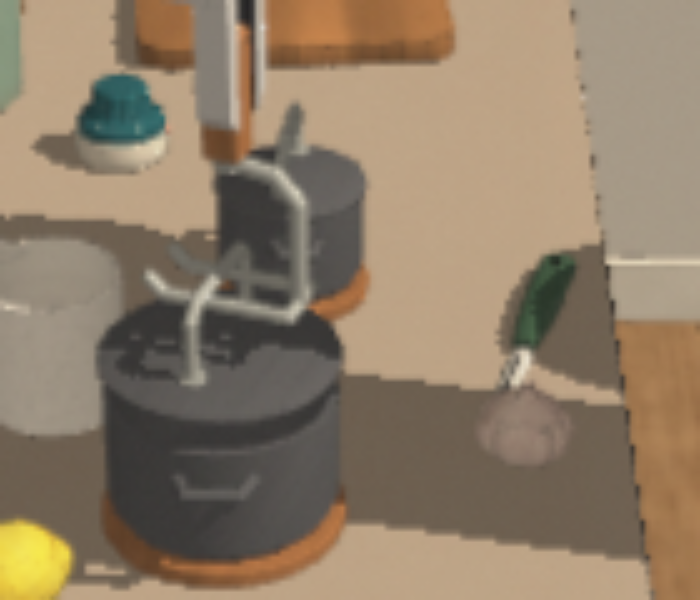

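{"method": "jog_arm", "body": {
  "steps": [
    {"grip":0,"dx":0,"dy":0,"dz":0.012,"wx":0,"wy":0,"wz":0},
    {"grip":0,"dx":0,"dy":0,"dz":0.02,"wx":0,"wy":0,"wz":0},
    {"grip":0,"dx":0,"dy":0,"dz":0.024,"wx":0,"wy":0,"wz":0},
    {"grip":0,"dx":0,"dy":0,"dz":0.024,"wx":0,"wy":0,"wz":0},
    {"grip":0,"dx":0,"dy":0,"dz":0.024,"wx":0,"wy":0,"wz":0},
    {"grip":0,"dx":0,"dy":0,"dz":0.024,"wx":0,"wy":0,"wz":0},
    {"grip":0,"dx":0,"dy":0,"dz":0.024,"wx":0,"wy":0,"wz":0},
    {"grip":0,"dx":0,"dy":0,"dz":0.02,"wx":0,"wy":0,"wz":0},
    {"grip":0,"dx":0,"dy":0,"dz":0.012,"wx":0,"wy":0,"wz":0},
    {"grip":0,"dx":0,"dy":0,"dz":0.006,"wx":0,"wy":0,"wz":0},
    {"grip":0,"dx":0,"dy":0,"dz":0,"wx":0,"wy":0,"wz":0}
  ]
}}

```text
clock: 9.73
tool_pos: [0.494, 0.1343, 0.3122]
tool_rot: [-2.037, 0.35, 2.037]
wrist_force: [-0.6, 0.6, -5.8]
finger_gap: 0.233
```

```bash
python3 - <<'E'
from h import *
np.set_printoptions(precision=4,suppress=True)
o=snap("7")
s=ctrl.observe();print(s["tool_pos"],s["wrist_force"],s["joint_positions"])
a=cv2.imread("pics/side7.png")[80:340,180:380]
cv2.imwrite("pics/s7z.png",cv2.resize(a,None,fx=2.3,fy=2.3))
W=cloud("side",o["side"][1]);X,Y,z=W[...,0],W[...,1],W[...,2]
m=(X>.42)&(X<.585)&(Y>.05)&(Y<.215)&(z>.135)&(z<.165)
P=W[m];A=np.c_[P[:,:2],np.ones(len(P))];c=np.linalg.lstsq(A,P[:,2],rcond=None)[0]
r=P[:,2]-A@c;k=abs(r)<.004;c=np.linalg.lstsq(A[k],P[k,2],rcond=None)[0];print(len(P),"plane",c,np.degrees(np.arctan(c[:2])),np.median(P[:,2]))
h=cv2.convexHull((P[k,:2]*1000).astype(np.float32));print(cv2.minEnclosingCircle(h))
m=(X>.43)&(X<.53)&(Y>.23)&(Y<.4)&(z>.02)&(z<.2);print("shaker",W[m].min(0),W[m].max(0))
E
```

```text
[0.4938 0.1342 0.3117] [ 0.5744 -0.042  -6.7968] [0.1938 0.1597 1.4869 0.0001 1.4954 2.1048]
930 plane [-0.0055 -0.0326  0.1668] [-0.3144 -1.8673] 0.1593227759510356
((502.45538330078125, 136.26580810546875), 65.72051239013672)
shaker [0.4805 0.3594 0.02  ] [0.5207 0.3949 0.0923]
```

View pics/s7z.png

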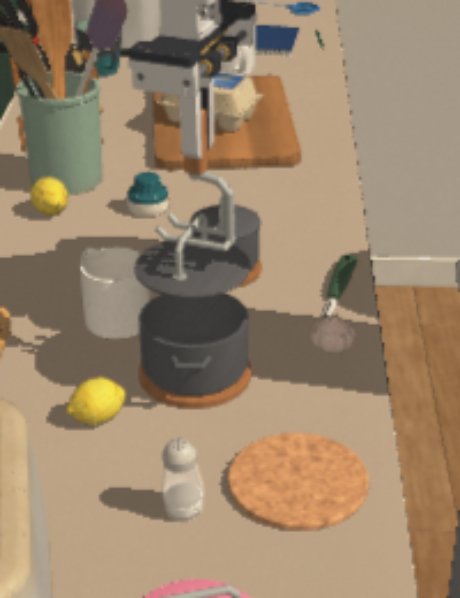

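{"method": "jog_arm", "body": {
  "steps": [
    {"grip":0,"dx":-0.0064,"dy":0.01,"dz":0,"wx":0,"wy":0,"wz":0.0022},
    {"grip":0,"dx":-0.0128,"dy":0.02,"dz":0,"wx":0,"wy":0,"wz":0.0044},
    {"grip":0,"dx":-0.0225,"dy":0.035,"dz":0,"wx":0,"wy":0,"wz":0.0077},
    {"grip":0,"dx":-0.032,"dy":0.05,"dz":0,"wx":0,"wy":0,"wz":0.011},
    {"grip":0,"dx":-0.0385,"dy":0.06,"dz":0,"wx":0,"wy":0,"wz":0.0132},
    {"grip":0,"dx":-0.0385,"dy":0.06,"dz":0,"wx":0,"wy":0,"wz":0.0132},
    {"grip":0,"dx":-0.0385,"dy":0.06,"dz":0,"wx":0,"wy":0,"wz":0.0132},
    {"grip":0,"dx":-0.0385,"dy":0.06,"dz":0,"wx":0,"wy":0,"wz":0.0132},
    {"grip":0,"dx":-0.0385,"dy":0.06,"dz":0,"wx":0,"wy":0,"wz":0.0132}
  ]
}}

```text
clock: 10.58
tool_pos: [0.4262, 0.2393, 0.312]
tool_rot: [-2.196, 0.054, 2.196]
wrist_force: [0.5, 0.6, -5.6]
finger_gap: 0.235
```

{"method": "jog_arm", "body": {
  "steps": [
    {"grip":0,"dx":-0.0385,"dy":0.06,"dz":0,"wx":0,"wy":0,"wz":0.0132},
    {"grip":0,"dx":-0.0385,"dy":0.06,"dz":0,"wx":0,"wy":0,"wz":0.0132},
    {"grip":0,"dx":-0.0385,"dy":0.06,"dz":0,"wx":0,"wy":0,"wz":0.0132},
    {"grip":0,"dx":-0.032,"dy":0.05,"dz":0,"wx":0,"wy":0,"wz":0.011},
    {"grip":0,"dx":-0.032,"dy":0.05,"dz":0,"wx":0,"wy":0,"wz":0.011},
    {"grip":0,"dx":-0.0225,"dy":0.035,"dz":0,"wx":0,"wy":0,"wz":0.0077},
    {"grip":0,"dx":-0.0128,"dy":0.02,"dz":0,"wx":0,"wy":0,"wz":0.0044},
    {"grip":0,"dx":-0.0064,"dy":0.01,"dz":0,"wx":0,"wy":0,"wz":0.0022},
    {"grip":0,"dx":0,"dy":0,"dz":0,"wx":0,"wy":0,"wz":0},
    {"grip":0,"dx":0,"dy":0,"dz":0,"wx":0,"wy":0,"wz":0},
    {"grip":0,"dx":0,"dy":0,"dz":0,"wx":0,"wy":0,"wz":0}
  ]
}}

```text
clock: 11.5
tool_pos: [0.3724, 0.3238, 0.3119]
tool_rot: [2.125, 0.196, -2.125]
wrist_force: [-0.0, -0.3, -5.6]
finger_gap: 0.234
```

```bash
python3 - <<'E'
from h import *
np.set_printoptions(precision=4,suppress=True)
o=snap("8")
s=ctrl.observe();print(s["clock"],s["tool_pos"],s["wrist_force"],s["joint_positions"])
a=cv2.imread("pics/side8.png")[100:360,200:400]
cv2.imwrite("pics/s8z.png",cv2.resize(a,None,fx=2.3,fy=2.3))
b=cv2.imread("pics/top8.png")[120:300,130:350];cv2.imwrite("pics/t8z.png",cv2.resize(b,None,fx=3,fy=3))
for n in("side","top"):
  W=cloud(n,o[n][1]);X,Y,z=W[...,0],W[...,1],W[...,2]
  m=(X>.29)&(X<.47)&(Y>.24)&(Y<.42)&(z>.147)&(z<.170)
  P=W[m];print(n,len(P))
  if len(P)<50: continue
  A=np.c_[P[:,:2],np.ones(len(P))];c=np.linalg.lstsq(A,P[:,2],rcond=None)[0]
  r=P[:,2]-A@c;k=abs(r)<.004;c=np.linalg.lstsq(A[k],P[k,2],rcond=None)[0];print("tilt",np.degrees(np.arctan(c[:2])),np.median(P[:,2]))
  h=cv2.convexHull((P[k,:2]*1000).astype(np.float32));print(cv2.minEnclosingCircle(h))
  m=(X>.3)&(X<.46)&(Y>.26)&(Y<.4)&(z>.203)&(z<.222);P=W[m];l=cv2.fitLine((P[:,:2]*1000).astype(np.float32),cv2.DIST_HUBER,0,.01,.01).ravel();print("bar+",l)
  m=(X>.3)&(X<.46)&(Y>.26)&(Y<.4)&(z>.173)&(z<.186);P=W[m];print("legs",len(P),P[::4])
E
```

```text
11.6 [0.3723 0.3239 0.3119] [ 0.9712  0.0132 -6.1855] [ 0.6417  0.1168  1.535  -0.      1.4899  2.0283]
side 1382
tilt [ 0.5554 -1.648 ] 0.15922270629499957
((381.37628173828125, 329.622314453125), 65.10761260986328)
bar+ [  0.9806   0.1961 351.4889 323.336 ]
legs 18 [[0.3921 0.2905 0.1747]
 [0.3756 0.3624 0.1831]
 [0.3712 0.3644 0.1819]
 [0.3754 0.3651 0.177 ]
 [0.3732 0.3665 0.1753]]
top 179
tilt [ 3.1094 -9.9174] 0.1567493866569707
((371.15167236328125, 367.06781005859375), 41.16998291015625)
bar+ [  0.5121  -0.8589 370.2162 358.2688]
legs 4 [[0.3705 0.3679 0.1803]]
```

View pics/s8z.png

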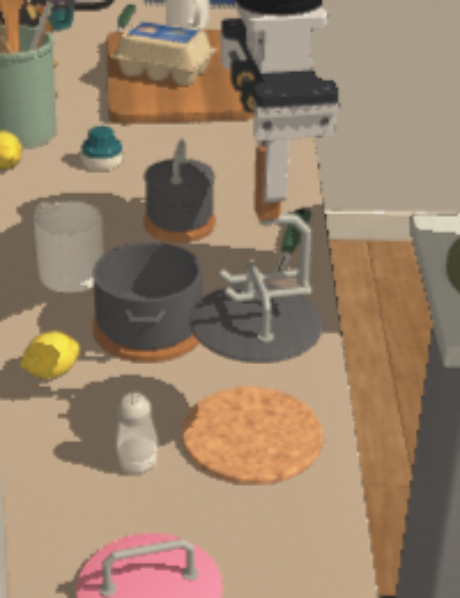

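View pics/t8z.png

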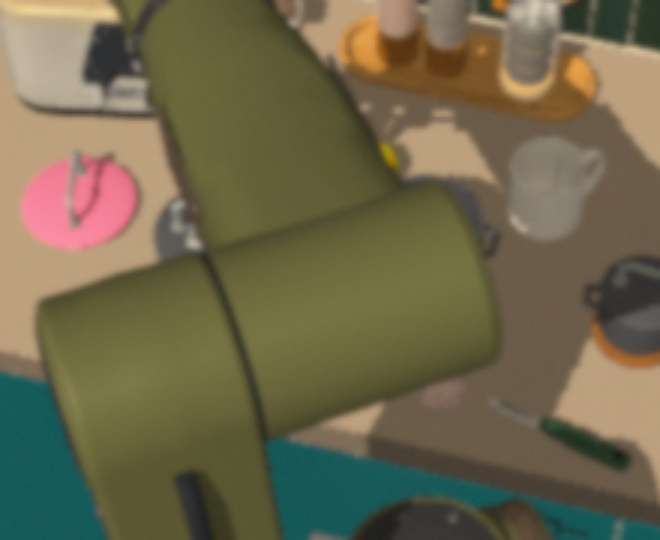

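{"method": "jog_arm", "body": {
  "steps": [
    {"grip":0,"dx":0,"dy":0,"dz":-0.01,"wx":0,"wy":0,"wz":0},
    {"grip":0,"dx":0,"dy":0,"dz":-0.02,"wx":0,"wy":0,"wz":0},
    {"grip":0,"dx":0,"dy":0,"dz":-0.03,"wx":0,"wy":0,"wz":0},
    {"grip":0,"dx":0,"dy":0,"dz":-0.04,"wx":0,"wy":0,"wz":0},
    {"grip":0,"dx":0,"dy":0,"dz":-0.05,"wx":0,"wy":0,"wz":0},
    {"grip":0,"dx":0,"dy":0,"dz":-0.05,"wx":0,"wy":0,"wz":0},
    {"grip":0,"dx":0,"dy":0,"dz":-0.05,"wx":0,"wy":0,"wz":0},
    {"grip":0,"dx":0,"dy":0,"dz":-0.05,"wx":0,"wy":0,"wz":0},
    {"grip":0,"dx":0,"dy":0,"dz":-0.05,"wx":0,"wy":0,"wz":0},
    {"grip":0,"dx":0,"dy":0,"dz":-0.05,"wx":0,"wy":0,"wz":0},
    {"grip":0,"dx":0,"dy":0,"dz":-0.03,"wx":0,"wy":0,"wz":0},
    {"grip":0,"dx":0,"dy":0,"dz":-0.02,"wx":0,"wy":0,"wz":0}
  ]
}}

```text
clock: 12.6
tool_pos: [0.3717, 0.324, 0.198]
tool_rot: [2.122, 0.196, -2.126]
wrist_force: [0.0, -0.0, -5.8]
finger_gap: 0.23
```

{"method": "jog_arm", "body": {
  "steps": [
    {"grip":0,"dx":0,"dy":0,"dz":-0.015,"wx":0,"wy":0,"wz":0},
    {"grip":0,"dx":0,"dy":0,"dz":-0.01,"wx":0,"wy":0,"wz":0},
    {"grip":0,"dx":0,"dy":0,"dz":-0.01,"wx":0,"wy":0,"wz":0},
    {"grip":0,"dx":0,"dy":0,"dz":0,"wx":0,"wy":0,"wz":0},
    {"grip":0,"dx":0,"dy":0,"dz":0,"wx":0,"wy":0,"wz":0}
  ]
}}

```text
clock: 13.02
tool_pos: [0.3721, 0.3243, 0.1909]
tool_rot: [2.125, 0.197, -2.124]
wrist_force: [0.5, 0.3, -5.8]
finger_gap: 0.233
```

```bash
python3 - <<'E'
from h import *
np.set_printoptions(precision=4,suppress=True)
o=snap("9")
s=ctrl.observe();print(s["clock"],s["tool_pos"],s["wrist_force"])
a=cv2.imread("pics/side9.png")[180:360,220:400]
cv2.imwrite("pics/s9z.png",cv2.resize(a,None,fx=3.3,fy=3.3))
W=cloud("side",o["side"][1]);X,Y,z=W[...,0],W[...,1],W[...,2]
m=(X>.29)&(X<.47)&(Y>.24)&(Y<.42)&(z>.022)&(z<.042);P=W[m]
A=np.c_[P[:,:2],np.ones(len(P))];c=np.linalg.lstsq(A,P[:,2],rcond=None)[0]
print("tilt",np.degrees(np.arctan(c[:2])),np.median(P[:,2]));h=cv2.convexHull((P[:,:2]*1000).astype(np.float32));print(cv2.minEnclosingCircle(h))
E
```

```text
13.1167 [0.3722 0.3244 0.191 ] [ 0.1146  0.062  -4.775 ]
tilt [-0.0271 -1.3469] 0.03777733471957467
((381.13372802734375, 326.70355224609375), 66.8301010131836)
```

View pics/s9z.png

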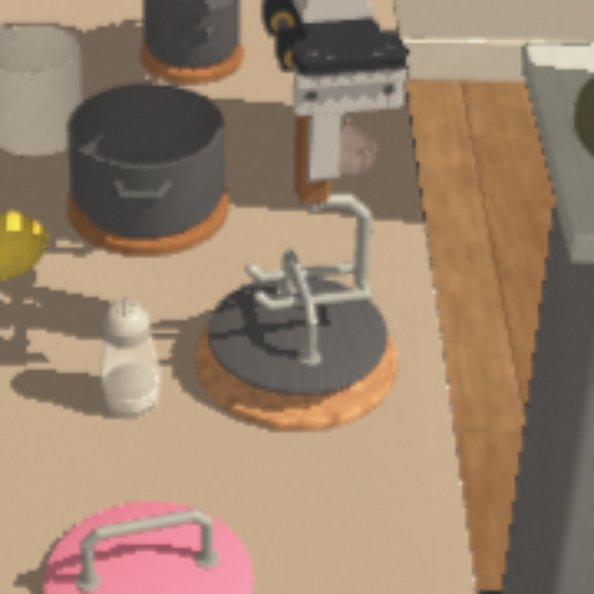

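{"method": "jog_arm", "body": {
  "steps": [
    {"grip":0,"dx":0,"dy":0,"dz":-0.008,"wx":0,"wy":0,"wz":0},
    {"grip":0,"dx":0,"dy":0,"dz":-0.008,"wx":0,"wy":0,"wz":0},
    {"grip":0,"dx":0,"dy":0,"dz":-0.008,"wx":0,"wy":0,"wz":0},
    {"grip":0,"dx":0,"dy":0,"dz":-0.006,"wx":0,"wy":0,"wz":0},
    {"grip":0,"dx":0,"dy":0,"dz":-0.006,"wx":0,"wy":0,"wz":0},
    {"grip":0,"dx":0,"dy":0,"dz":-0.006,"wx":0,"wy":0,"wz":0},
    {"grip":0,"dx":0,"dy":0,"dz":-0.006,"wx":0,"wy":0,"wz":0},
    {"grip":0,"dx":0,"dy":0,"dz":-0.006,"wx":0,"wy":0,"wz":0},
    {"grip":0,"dx":0,"dy":0,"dz":-0.006,"wx":0,"wy":0,"wz":0},
    {"grip":0,"dx":0,"dy":0,"dz":-0.006,"wx":0,"wy":0,"wz":0},
    {"grip":0,"dx":0,"dy":0,"dz":0,"wx":0,"wy":0,"wz":0},
    {"grip":0,"dx":0,"dy":0,"dz":0,"wx":0,"wy":0,"wz":0}
  ]
}}

```text
clock: 14.12
tool_pos: [0.3721, 0.3243, 0.1743]
tool_rot: [2.125, 0.197, -2.124]
wrist_force: [0.0, -0.4, -2.2]
finger_gap: 0.231
```

{"method": "jog_arm", "body": {
  "steps": [
    {"grip":0,"dx":0,"dy":0,"dz":-0.014,"wx":0,"wy":0,"wz":0},
    {"grip":0,"dx":0,"dy":0,"dz":-0.014,"wx":0,"wy":0,"wz":0},
    {"grip":0,"dx":0,"dy":0,"dz":-0.014,"wx":0,"wy":0,"wz":0},
    {"grip":0,"dx":0,"dy":0,"dz":-0.01,"wx":0,"wy":0,"wz":0},
    {"grip":0,"dx":0,"dy":0,"dz":0,"wx":0,"wy":0,"wz":0},
    {"grip":0,"dx":0,"dy":0,"dz":0,"wx":0,"wy":0,"wz":0}
  ]
}}

```text
clock: 14.62
tool_pos: [0.372, 0.3242, 0.161]
tool_rot: [2.124, 0.197, -2.125]
wrist_force: [0.4, -0.0, -2.2]
finger_gap: 0.234
```

```bash
python3 - <<'E'
from h import *
np.set_printoptions(precision=4,suppress=True)
o=snap("10")
s=ctrl.observe();print(s["clock"],s["tool_pos"],s["wrist_force"],R.from_rotvec(s["tool_rot"]).as_matrix())
a=cv2.imread("pics/side10.png")[180:360,220:400]
cv2.imwrite("pics/s10z.png",cv2.resize(a,None,fx=3.3,fy=3.3))
W=cloud("side",o["side"][1]);X,Y,z=W[...,0],W[...,1],W[...,2]
m=(X>.3)&(X<.46)&(Y>.24)&(Y<.42)&(z>.018)&(z<.03);P=W[m]
A=np.c_[P[:,:2],np.ones(len(P))];c=np.linalg.lstsq(A,P[:,2],rcond=None)[0]
print("tilt",np.degrees(np.arctan(c[:2])),np.median(P[:,2]));h=cv2.convexHull((P[:,:2]*1000).astype(np.float32));print(cv2.minEnclosingCircle(h))
m=(X>.36)&(X<.40)&(Y>.28)&(Y<.38)&(z>.033);P=W[m];print(np.percentile(P[:,2],[50,90,97,99]))
E
```

```text
14.7167 [0.3721 0.3243 0.1613] [-0.0258  0.6116 -1.4854] [[ 0.0002  0.1841 -0.9829]
 [ 0.0001 -0.9829 -0.1841]
 [-1.     -0.0001 -0.0002]]
tilt [-0.181  -1.1648] 0.02544391848009181
((382.2250671386719, 326.98284912109375), 67.6117172241211)
[0.3401 0.4484 0.452  0.459 ]
```

View pics/s10z.png

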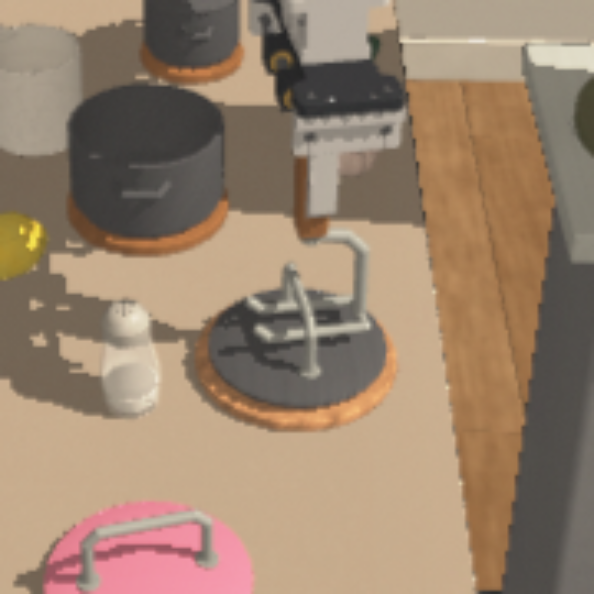

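{"method": "jog_arm", "body": {
  "steps": [
    {"grip":0,"dx":-0.016,"dy":-0.003,"dz":0,"wx":0,"wy":0,"wz":0},
    {"grip":0,"dx":-0.032,"dy":-0.006,"dz":0,"wx":0,"wy":0,"wz":0},
    {"grip":0,"dx":-0.032,"dy":-0.006,"dz":0,"wx":0,"wy":0,"wz":0},
    {"grip":0,"dx":-0.032,"dy":-0.006,"dz":0,"wx":0,"wy":0,"wz":0},
    {"grip":0,"dx":-0.032,"dy":-0.006,"dz":0,"wx":0,"wy":0,"wz":0},
    {"grip":0,"dx":-0.032,"dy":-0.006,"dz":0,"wx":0,"wy":0,"wz":0},
    {"grip":0,"dx":-0.032,"dy":-0.006,"dz":0,"wx":0,"wy":0,"wz":0},
    {"grip":0,"dx":-0.032,"dy":-0.006,"dz":0,"wx":0,"wy":0,"wz":0},
    {"grip":0,"dx":-0.032,"dy":-0.006,"dz":0,"wx":0,"wy":0,"wz":0},
    {"grip":0,"dx":0,"dy":0,"dz":0,"wx":0,"wy":0,"wz":0},
    {"grip":0,"dx":0,"dy":0,"dz":0,"wx":0,"wy":0,"wz":0}
  ]
}}

```text
clock: 15.63
tool_pos: [0.3039, 0.3116, 0.1614]
tool_rot: [2.125, 0.198, -2.124]
wrist_force: [-0.5, 0.1, -2.4]
finger_gap: 0.234
```

```bash
python3 - <<'E'
from h import *
np.set_printoptions(precision=4,suppress=True)
o=snap("11")
s=ctrl.observe();print(s["clock"],s["tool_pos"],s["wrist_force"])
a=cv2.imread("pics/side11.png")[180:360,220:400]
cv2.imwrite("pics/s11z.png",cv2.resize(a,None,fx=3.3,fy=3.3))
W=cloud("side",o["side"][1]);X,Y,z=W[...,0],W[...,1],W[...,2]
m=(X>.31)&(X<.46)&(Y>.24)&(Y<.42)&(z>.018)&(z<.03);P=W[m]
h=cv2.convexHull((P[:,:2]*1000).astype(np.float32));print(cv2.minEnclosingCircle(h))
# free-worktop map: z>6mm or not seen, x .24..45,y -.3...25
m=(X>.2)&(X<.46)&(Y>-.3)&(Y<.25)&(z>-.02)
for y in np.arange(-.28,.25,.03):
    print(f"{y:.2f}",' '.join((lambda k:f"{1000*np.percentile(z[k],95):4.0f}" if k.sum()>3 else "  ..")(m&(abs(X-x)<.01)&(abs(Y-y)<.015)) for x in np.arange(.22,.46,.02)))
E
```

```text
15.7333 [0.3043 0.3116 0.1613] [ 0.0714 -0.1073 -2.3768]
((380.25738525390625, 327.41766357421875), 66.75350952148438)
-0.28   ..   ..   ..   ..   ..    5    2    2    3    4    3   ..
-0.25   ..   ..   ..   ..   ..    2    3    3    4    3    3   ..
-0.22   ..   ..   ..   ..   ..    4    4    4    3    2    3   ..
-0.19   ..   ..   ..   ..   ..    4    4    4    4    3    4   ..
-0.16   ..   ..   ..   ..   ..    4    3    2    3    3    4   ..
-0.13   ..   ..   ..   ..   ..   18    3    3    4    4   71   87
-0.10   ..   ..   ..   ..   11   19    3    2    3    3   76   84
-0.07   ..   ..   ..   ..   14   19   12    4    3    3    3   79
-0.04   ..   ..   ..    2    3   16   11    3    3    3    3    4
-0.01   ..   ..   ..    1    3    3    7    4    4    3    3    2
0.02   ..   ..   ..   ..    4   ..   ..    3    3    3    4    3
0.05   ..   ..   ..   ..    3   38   ..   35    3    4    2    4
0.08   ..   ..   ..   ..   26   43   49   37    3    4    4    2
0.11   ..   ..   ..   ..    3   27   30    3    3    3    3   87
0.14   ..   ..   ..   ..    3    4    3    4    3    4    3   86
0.17  554   ..   ..    3    2    3    3    2    3    3    3   84
0.20  551  533   ..    3    3    3    3    4    3    4    2    3
0.23  543  528  512  488  483  247  286  279    0    3    3    2
```

View pics/s11z.png

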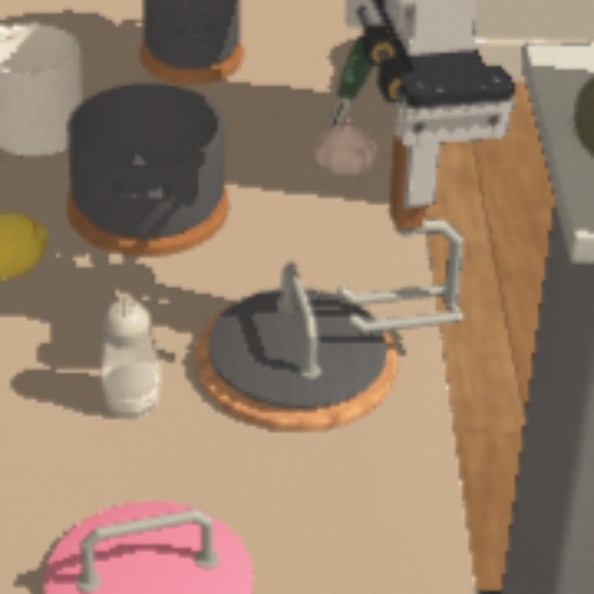

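{"method": "jog_arm", "body": {
  "steps": [
    {"grip":0,"dx":0,"dy":0,"dz":0.03,"wx":0,"wy":0,"wz":0},
    {"grip":0,"dx":0,"dy":0,"dz":0.08,"wx":0,"wy":0,"wz":0},
    {"grip":0,"dx":0,"dy":0,"dz":0.08,"wx":0,"wy":0,"wz":0},
    {"grip":0,"dx":0,"dy":-0.03,"dz":0.08,"wx":0,"wy":0,"wz":0},
    {"grip":0,"dx":0.02,"dy":-0.076,"dz":0.05,"wx":0,"wy":0,"wz":-0.01},
    {"grip":0,"dx":0.04,"dy":-0.1,"dz":0,"wx":0,"wy":0,"wz":-0.012},
    {"grip":0,"dx":0.05,"dy":-0.1,"dz":0,"wx":0,"wy":0,"wz":-0.012},
    {"grip":0,"dx":0.05,"dy":-0.1,"dz":0,"wx":0,"wy":0,"wz":-0.013},
    {"grip":0,"dx":0.04,"dy":-0.09,"dz":0,"wx":0,"wy":0,"wz":-0.012},
    {"grip":0,"dx":0.024,"dy":-0.05,"dz":0,"wx":0,"wy":0,"wz":0},
    {"grip":0,"dx":0,"dy":0,"dz":0,"wx":0,"wy":0,"wz":0},
    {"grip":0,"dx":0,"dy":0,"dz":0,"wx":0,"wy":0,"wz":0}
  ]
}}

```text
clock: 16.73
tool_pos: [0.3604, 0.1748, 0.2416]
tool_rot: [-2.221, 0.002, 2.22]
wrist_force: [0.2, 0.8, -1.2]
finger_gap: 0.233
```

```bash
python3 - <<'E'
from h import *
np.set_printoptions(precision=4,suppress=True)
o=snap("12")
s=ctrl.observe();print(s["clock"],s["tool_pos"],s["wrist_force"],s["joint_positions"])
a=cv2.imread("pics/side12.png")[130:330,220:400]
cv2.imwrite("pics/s12z.png",cv2.resize(a,None,fx=2.9,fy=2.9))
W=cloud("side",o["side"][1]);X,Y,z=W[...,0],W[...,1],W[...,2]
m=(X>.335)&(X<.39)&(Y>.14)&(Y<.21)&(z>.1)&(z<.16);P=W[m];print(len(P),np.median(P,axis=0),np.percentile(P[:,2],[5,95]),np.polyfit(P[:,0],P[:,2],1))
E
```

```text
16.8333 [0.3599 0.1755 0.2414] [-0.0435  0.5606 -2.4254] [ 0.3621 -0.0589  1.8781  0.0002  1.3224  1.9328]
132 [0.3627 0.1775 0.1261] [0.1222 0.1298] [-0.0222  0.1339]
```

View pics/s12z.png

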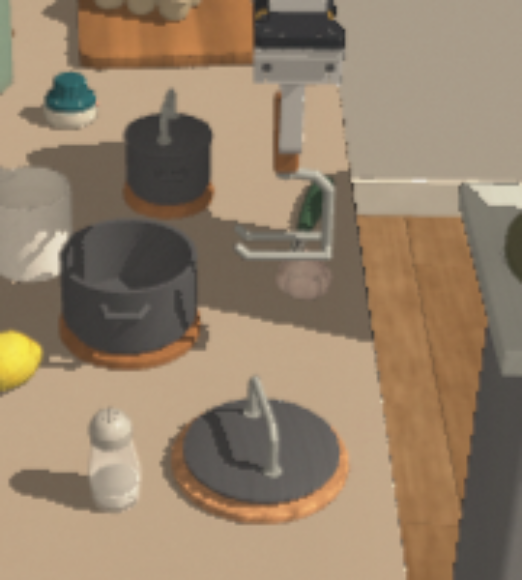

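{"method": "jog_arm", "body": {
  "steps": [
    {"grip":0,"dx":0,"dy":0,"dz":-0.03,"wx":0,"wy":0,"wz":0},
    {"grip":0,"dx":0,"dy":0,"dz":-0.06,"wx":0,"wy":0,"wz":0},
    {"grip":0,"dx":0,"dy":0,"dz":-0.08,"wx":0,"wy":0,"wz":0},
    {"grip":0,"dx":0,"dy":0,"dz":-0.08,"wx":0,"wy":0,"wz":0},
    {"grip":0,"dx":0,"dy":0,"dz":-0.08,"wx":0,"wy":0,"wz":0},
    {"grip":0,"dx":0,"dy":0,"dz":-0.06,"wx":0,"wy":0,"wz":0},
    {"grip":0,"dx":0,"dy":0,"dz":-0.036,"wx":0,"wy":0,"wz":0},
    {"grip":0,"dx":0,"dy":0,"dz":-0.02,"wx":0,"wy":0,"wz":0},
    {"grip":0,"dx":0,"dy":0,"dz":-0.01,"wx":0,"wy":0,"wz":0},
    {"grip":0,"dx":0,"dy":0,"dz":-0.008,"wx":0,"wy":0,"wz":0},
    {"grip":0,"dx":0,"dy":0,"dz":0,"wx":0,"wy":0,"wz":0},
    {"grip":0,"dx":0,"dy":0,"dz":0,"wx":0,"wy":0,"wz":0}
  ]
}}

```text
clock: 17.83
tool_pos: [0.3603, 0.1752, 0.1257]
tool_rot: [-2.222, -0.0, 2.22]
wrist_force: [0.3, -0.6, -2.6]
finger_gap: 0.231
```

{"method": "jog_arm", "body": {
  "steps": [
    {"grip":0,"dx":0,"dy":0,"dz":-0.004,"wx":0,"wy":0,"wz":0},
    {"grip":0,"dx":0,"dy":0,"dz":-0.004,"wx":0,"wy":0,"wz":0},
    {"grip":0,"dx":0,"dy":0,"dz":-0.003,"wx":0,"wy":0,"wz":0},
    {"grip":0,"dx":0,"dy":0,"dz":0,"wx":0,"wy":0,"wz":0},
    {"grip":0,"dx":0,"dy":0,"dz":0,"wx":0,"wy":0,"wz":0}
  ]
}}

```text
clock: 18.25
tool_pos: [0.3601, 0.175, 0.1225]
tool_rot: [-2.221, 0.0, 2.221]
wrist_force: [-0.6, 0.6, -1.4]
finger_gap: 0.231
```

Near or at contact; one more small step down.

{"method": "jog_arm", "body": {
  "steps": [
    {"grip":0,"dx":0,"dy":0,"dz":-0.002,"wx":0,"wy":0,"wz":0},
    {"grip":0,"dx":0,"dy":0,"dz":0,"wx":0,"wy":0,"wz":0},
    {"grip":0,"dx":0,"dy":0,"dz":0,"wx":0,"wy":0,"wz":0}
  ]
}}

```text
clock: 18.5
tool_pos: [0.3603, 0.1751, 0.1223]
tool_rot: [-2.222, 0.0, 2.221]
wrist_force: [-1.6, -1.9, 6.0]
finger_gap: 0.232
```

{"method": "jog_arm", "body": {
  "steps": [
    {"grip":0,"dx":0,"dy":0,"dz":-0.002,"wx":0,"wy":0,"wz":0},
    {"grip":0,"dx":0,"dy":0,"dz":0,"wx":0,"wy":0,"wz":0}
  ]
}}

```text
clock: 18.67
tool_pos: [0.3603, 0.1751, 0.1222]
tool_rot: [-2.222, 0.0, 2.22]
wrist_force: [-2.7, -1.6, 12.8]
finger_gap: 0.231
```

Standing on the worktop, with the hand pressing slightly. I'll ease the press off and open the jaws slowly.

{"method": "jog_arm", "body": {
  "steps": [
    {"grip":0,"dx":0,"dy":0,"dz":0.002,"wx":0,"wy":0,"wz":0},
    {"grip":0,"dx":0,"dy":0,"dz":0.001,"wx":0,"wy":0,"wz":0},
    {"grip":0.25,"dx":0,"dy":0,"dz":0,"wx":0,"wy":0,"wz":0},
    {"grip":0.3,"dx":0,"dy":0,"dz":0,"wx":0,"wy":0,"wz":0},
    {"grip":0.4,"dx":0,"dy":0,"dz":0,"wx":0,"wy":0,"wz":0},
    {"grip":0.5,"dx":0,"dy":0,"dz":0,"wx":0,"wy":0,"wz":0},
    {"grip":0.6,"dx":0,"dy":0,"dz":0,"wx":0,"wy":0,"wz":0},
    {"grip":0.6,"dx":0,"dy":0,"dz":0,"wx":0,"wy":0,"wz":0},
    {"grip":0.6,"dx":0,"dy":0,"dz":0,"wx":0,"wy":0,"wz":0},
    {"grip":0.6,"dx":0,"dy":0,"dz":0,"wx":0,"wy":0,"wz":0},
    {"grip":0.6,"dx":0,"dy":0,"dz":0,"wx":0,"wy":0,"wz":0}
  ]
}}

```text
clock: 19.58
tool_pos: [0.3601, 0.175, 0.1222]
tool_rot: [-2.221, 0.0, 2.221]
wrist_force: [0.1, -0.1, 0.2]
finger_gap: 0.601
```

```bash
python3 - <<'E'
from h import *
np.set_printoptions(precision=4,suppress=True)
p,d=optics.capture("side");s=ctrl.observe();print(s["clock"],s["tool_pos"],s["wrist_force"],s["finger_gap"])
cv2.imwrite("pics/s13z.png",cv2.resize(cv2.cvtColor(p,cv2.COLOR_RGB2BGR)[130:330,220:400],None,fx=2.9,fy=2.9))
E
```

```text
19.6333 [0.3601 0.175  0.1222] [0.2774 0.2594 0.0348] 0.6027264379009016
```

View pics/s13z.png

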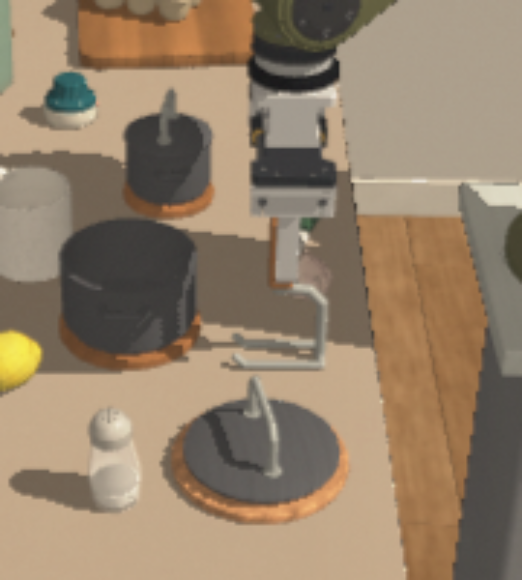

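Released and standing. Retract straight up, then check.

{"method": "jog_arm", "body": {
  "steps": [
    {"grip":0.6,"dx":0,"dy":0,"dz":0.03,"wx":0,"wy":0,"wz":0},
    {"grip":0.6,"dx":0,"dy":0,"dz":0.06,"wx":0,"wy":0,"wz":0},
    {"grip":0.6,"dx":0,"dy":0,"dz":0.08,"wx":0,"wy":0,"wz":0},
    {"grip":0.6,"dx":0,"dy":0,"dz":0.08,"wx":0,"wy":0,"wz":0},
    {"grip":0.6,"dx":0,"dy":0,"dz":0.08,"wx":0,"wy":0,"wz":0},
    {"grip":0.6,"dx":0,"dy":0,"dz":0.08,"wx":0,"wy":0,"wz":0},
    {"grip":0.6,"dx":0,"dy":0,"dz":0.08,"wx":0,"wy":0,"wz":0},
    {"grip":0.6,"dx":0,"dy":0,"dz":0.04,"wx":0,"wy":0,"wz":0},
    {"grip":0.6,"dx":0,"dy":0,"dz":0,"wx":0,"wy":0,"wz":0},
    {"grip":0.6,"dx":0,"dy":0,"dz":0,"wx":0,"wy":0,"wz":0}
  ]
}}

```text
clock: 20.47
tool_pos: [0.36, 0.175, 0.2544]
tool_rot: [-2.221, 0.0, 2.221]
wrist_force: [-0.2, 0.8, -1.0]
finger_gap: 0.602
```

```bash
python3 - <<'E'
from h import *
np.set_printoptions(precision=4,suppress=True)
p,d=optics.capture("side");s=ctrl.observe();print(s["clock"],s["tool_pos"],s["wrist_force"],s["finger_gap"])
cv2.imwrite("pics/s14z.png",cv2.resize(cv2.cvtColor(p,cv2.COLOR_RGB2BGR)[130:330,220:400],None,fx=2.9,fy=2.9))
W=cloud("side",d);X,Y,z=W[...,0],W[...,1],W[...,2]
m=(X>.31)&(X<.46)&(Y>.24)&(Y<.42)&(z>.018)&(z<.032);P=W[m]
h=cv2.convexHull((P[:,:2]*1000).astype(np.float32));print("lid",cv2.minEnclosingCircle(h),np.median(P[:,2]))
m=(X>.33)&(X<.39)&(Y>.14)&(Y<.21)
for a,b in((.09,.11),(.13,.145),(.147,.16)):
    k=m&(z>a)&(z<b);print("grip",k.sum(),np.median(W[k],axis=0),W[k].max(0))
E
```

```text
20.5167 [0.3598 0.1749 0.2538] [-0.8308 -0.3044 -0.1383] 0.5998420743226827
lid ((381.7138977050781, 326.4041748046875), 67.61275482177734) 0.025617458208078037
grip 51 [0.3611 0.1843 0.0998] [0.3714 0.1886 0.1098]
grip 44 [0.3623 0.1841 0.1372] [0.3723 0.1894 0.1445]
grip 54 [0.3627 0.1818 0.1524] [0.3728 0.1893 0.1572]
```

View pics/s14z.png

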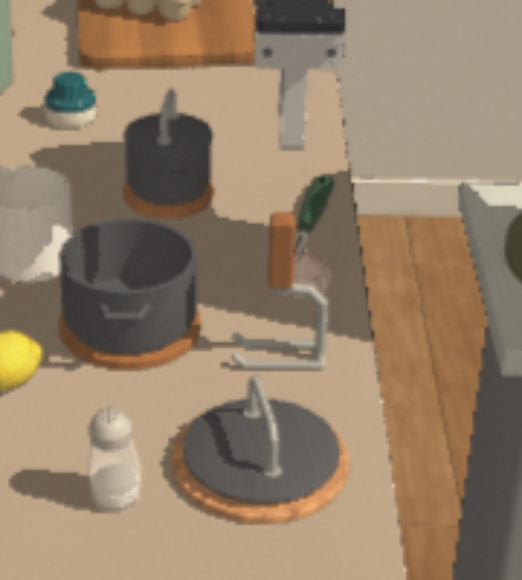

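The lifter stands upright at pixel (283,290) in the enlarged side view. The lid is flat on the mat at (262,455), the small lid is untouched, and the gripper is clear.

```bash
python3 -c "
from bench import ctrl
print(ctrl.close_job())"
```

```text
the job is handed in; nothing more can be done
None
```

I did the job as asked and handed it in at about 20.5 s of the 67 s allowed. I picked up the lifter by its grip and passed the fork under the big lid's loop. I then carried the lid to the cork mat, drew the fork out and stood the lifter on bare worktop.

**Lid on the mat:** In the last picture the lid lies flat at about (0.381, 0.327). The same camera puts the mat centre at (0.381, 0.327). The top camera's view of the mat, taken earlier, came out about 4–6 mm away at (0.377, 0.322), so centring is good to a few millimetres.

**Lifter:** It stands upright at about (0.361, 0.175). The top of its grip measures 152 mm high and it does not lean. It is roughly 65 mm clear of the lid.

**Forces:** The highest wrist force I read was about 13 N, when setting the lifter down. The lifter alone read about 2 N and the loaded lifter about 6 N, with no jerk as the lid landed.

**Tilt reading:** The depth fit showed the carried lid 1.3–1.9° off level, and still about 1.2° once it was resting on the mat. I take most of that to be camera calibration.

**Small lid and gripper:** In the last picture the small lid was still on its pot and the gripper was well above everything and touching nothing.

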